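Torque the clamp screw of a knife-handle glue-up press

TASK

Take the torque wrench from its wooden rest, fit its square ring fully down over the square head of the press's clamp screw without ramming it, and turn the screw clockwise until the wrench's breakaway joint gives. Stop right there, before the joint is pushed on to its end stop, and lay the wrench back flat in the notches of its rest, leaving the clamp tight. Leave the other things on the bench where they are.

Things in the scene. Friction and masses are not known exactly. Their poses are not given: they have to be found in the camera images.
- wrench: Break-over torque wrench, 251 mm long, about 0.42 kg in all, balance point 35 mm ahead of this origin. Origin: under the middle of the black ribbed grip, at the underside of the steel body; x along the wrench to its ring, z up when it lies flat, as at the start. Steel body 18 x 18 mm (z = 0 to 18) from x = 49 to 117 mm; knob at the rear ends at x = -80 mm. Breakaway pivot (brass pin, upright) at x = 110 mm
- wrench_grip (a point): Middle of the grip, 9 mm above wrench's origin, same axes. Grip: x = -59 to +59 mm from here, 24 mm wide with flat upright sides, 22 mm high. The joint gives at about 7 N square across here (0.8 N m about the pivot, 110 mm ahead); the moment needed then falls at once, by a third after 0.08 rad. From then on the grip swings about the pivot, not the screw, 9 mm for each 0.08 rad
- wrench_head: Dark ring head of the wrench, origin at the breakaway pivot at underside height, x to the ring. In line with wrench (x axes parallel) and locked until the joint gives; then the grip swings on clockwise while the head stands still. It has given when the angle between the two x axes passes 0.06 rad, is overdone past 0.20 rad, end stop 0.24 rad. Unloaded, it springs back straight
- wrench_ring (a point): Centre of the ring at its underside, 150 mm ahead of wrench's origin while the joint is straight; axes as wrench_head. Ring 48 mm across and 14 mm high, with a square through-hole 24 mm wide, sides parallel to x and y, bevelled at its lower edge to about 28 mm
- press: Small grey glue-up press, fixed to the bench: foot 90 x 130 x 12 mm, two steel pillars and a bridge (36 x 120 mm, long side along the press's y, top at 74 mm) over a pale octagonal handle blank. Origin: centre of the foot's underside, z up; the clamp screw stands upright through the middle of the bridge
- screw_collar: Collar of the clamp screw (36 mm round) with the crown of its square head. Origin: on the screw's axis on top of the collar, 81 mm above the bench, where the ring's underside sits when fully down. The head, 22 mm square with sides square to x and y, stands 17.5 mm above it and turns with it; the ring fits at any of the four quarter turns, play 1 mm a side and about 0.1 rad either way
- press_screw: The clamp screw itself; upright, same axes as screw_collar, origin 81 mm below it. Clockwise from above tightens. It turns against a steady drag of about 0.35 N m (2 to 3 N at the middle of the wrench's grip) and comes up solid after 0.3 to 0.85 rad, different each time and not to be seen beforehand
- press_shoe (a joint): Height of the brass pressure shoe under the screw, m: 0 when it bears hard on the blank, negative while the screw is still slack (0.64 mm per rad of the screw, so less than the reading's noise)
- wrench_rest: Wooden rest, fixed to the bench: board 176 x 72 x 12 mm with two notched saddles 14 mm thick, cork floor 34 mm above the bench, tops 49 mm. Origin on the bench, x along the board to the ring end. Saddles at x = -195 and -62 mm, notches 30 mm wide at the floor, wider above. The wrench belongs with its origin at x = -130, y = 0, z = 34 mm, its x along this x; its grip is then free between the saddles
- handle_blank_c: Loose dark brown octagonal handle blank, 23 x 118 x 19 mm, behind the work; origin at the centre of its underside. Leave alone
- green_stone: Loose green whetstone, 46 x 108 x 22 mm, behind the work; origin at the centre of its underside. Leave alone
Things that resemble listed ones, but are neither listed nor needed, are in the scene too. There is more than one size of the press; the one meant has the size given above.

How it is judged:
By the outcome, as a careful person would: the job done as asked, in the order asked, and still so for the second after the job is handed in, with the robot touching nothing.
It also fails if it takes over 72 s, if anything falls off the work surface, if the arm or the gripper's body presses on something with over 40 N, if the wrist force passes 120 N, or if a joint passes its speed limit or range.

ROBOT

A 7-joint arm with a two-finger parallel gripper is mounted at the origin on a cart in front of the work surface, level with it; the furniture and walls round the work are solid. World frame = base frame: x ahead of the robot, y to its left, z up, the work surface at z = 0. Lengths are in m, angles in degrees, forces in N, time in s.
With the tool pointing down it reaches from about 0.35 to 0.775 m from the base axis. Payload 3.1 kg.
Tool frame: the origin (TCP) lies on the centre line of the jaws, within the pads' length; the fingertips stand 17 mm ahead of it and the grasp point (between the pads) lies 2 mm behind it (robot.tip_reach is the distance from the TCP to the fingertips, in m); z points along the fingers, y is the direction in which the jaws open and shut (so a half turn about z gives the same grasp; the last joint's range is limited). The gripper opens to 85 mm and grips with 20 to 120 N. Pads are 22 mm wide; open, the fingers measure 114 mm over their backs; the gripper's body (76 mm by 85 mm) begins 54 mm behind the grasp point. The pads swing forward as they close: fully open they stand 13 mm farther back than shut.
Start: joints at [-77.561, 17.813, 0.802, 86.603, -0.252, 75.585, -1.558], TCP at [0.141, 0.532, 0.222] pointing down, gripper open.
Joint ranges: [-154.91, 154.91], [-16.99, 109.72], [-72.82, 74.43], [7.12, 147.25], [-82.49, 262.49], [11.32, 116.49], [-174.64, 174.64]. Speed limits (degrees/s): [159.86, 159.86, 180, 180, 180, 180, 180].

INTERFACE

Orientations are given as [roll, pitch, yaw] about the fixed x, y, z axes, in that order (R = Rz(yaw) Ry(pitch) Rx(roll)).
In Python, from station import robot, fingers, vision, workorder, recognise gives the robot as it stands. Calls block until the motion is done:
- robot.move_to(position, orientation): joint-space move of the TCP to a pose.
- robot.line_to(position, orientation=None, velocity=0.15, f_stop=None): straight line of the TCP; orientation=None keeps the orientation; velocity is the mean speed in m/s. With f_stop (N) it stops when the force on the tool has changed by that much, and returns True; else False.
- robot.move_j(angles): joint-space move.
- fingers.gripper_to(opening, force=None): opening from 0.0 (shut) to 1.0 (fully open); force is the grip in N (None keeps the last); returns when the fingers have stopped.
- robot.pause(seconds).
- robot.inverse_kinematics(position, orientation): joint angles nearest the present ones, or None.
- vision.grab_frame(name): name is "scene" or "top" or "wrist"; returns the picture (384x512x3 uint8, red, green, blue); there is no depth.
- vision.calibration(name): a dict with "mtx" (3x3 intrinsics, pixels), "k1" (the pictures are not rectified: a ray, as slopes to the right and down, at radius r is drawn at 1 + k1 r^2 times it, then the intrinsics apply), "extrinsics" (4x4, takes a point from world to camera coordinates); the wrist camera has in their place "T_tool_cam" (4x4, takes a point from camera to tool coordinates, whose origin is the TCP and whose axes are the flange's). Camera axes: x right, y up, looking along -z (the intrinsics and any distortion apply to the point x, -y, -z); pixel columns grow to the right and rows downward; lengths in m; the calibration is good to about 2 mm. A picture is of the moment at which its call begins: read the wrist's pose just before it. calibration takes no time and is no camera call.
A pose or a line that the arm cannot do raises robot.PlanningError and nothing moves.
- workorder.close_job(): hands the job in, once; it reports no verdict.
Trained networks look in the newest picture that a camera, given by its name, has taken for a name from the list of things; names that differ only in an ending like _2 or _b are one class to them, and where a whole thing is asked for, a point or a joint stands for the part that bears it (a point fixed in the world has none). Each returns a list of dicts, best first, with "p" (0 to 1); they miss things now and then, are a little off and sometimes report something else, mostly with a low value. They report only what shows in the picture. A call takes as long as a camera call. They do not tell look-alikes from the thing itself.
- recognise(label, camera): "rect" ([centre column, centre row, width, height] in pixels, round what is visible of it).
Readings, each from a call of its own:
- robot.current_time_s(): time.
- robot.current_joint_positions(): joint angles.
- robot.current_dq(): joint speeds.
- robot.current_joint_torque(): joint torques, N m.
- robot.current_tool_pos(): TCP position.
- robot.current_eef_rot(): TCP orientation.
- robot.current_contact_force(): force on the tool from outside, world axes, zero at the start.
- robot.current_torque(): the same for the moment, N m.
- robot.current_finger_gap(): opening from 0.0 (shut) to 1.0 (fully open).
Only numpy, scipy, OpenCV 4.12 (cv2) and the standard library are available. Lean on these libraries where they do the work, as an engineer would, in place of code of your own. Each camera call takes 0.05 s, during which the arm holds its last target.

## Working session

There is one attempt and no reset: what is moved stays moved. The work goes in short steps, each a Python script; the robot and the scene stay as the last script left them, time stands still between calls to the robot, and variables do not carry over. Pictures are saved under pics/ and viewed, and the job is handed in when it is done.

```bash
ls; mkdir -p pics
python3 - <<'E'
from station import robot, fingers, vision, workorder, recognise
import cv2
print(robot.current_time_s(), robot.current_tool_pos(), robot.current_eef_rot())
for n in ["scene","top","wrist"]:
    im=vision.grab_frame(n); cv2.imwrite(f"pics/{n}0.png",im[:,:,::-1])
    for l in ["wrench","wrench_head","press","screw_collar","wrench_rest","handle_blank_c","green_stone"]:
        for d in recognise(l,n)[:3]: print(n,l,[round(float(v)) for v in d["rect"]],round(float(d["p"]),2))
    print(vision.calibration(n))
print(robot.current_time_s())
E
```

```text
pics
0.0 [0.14055689 0.53094193 0.22099444] [-1.79860796e+02  5.57793169e-03  1.65173548e+02]
scene wrench [268, 284, 132, 97] 0.65
scene wrench_head [314, 250, 25, 22] 0.77
scene press [285, 217, 56, 52] 0.71
scene press [223, 175, 70, 72] 0.63
scene screw_collar [220, 153, 17, 18] 0.58
scene screw_collar [285, 201, 14, 14] 0.55
scene wrench_rest [252, 304, 107, 94] 0.58
scene handle_blank_c [299, 170, 47, 32] 0.56
{'mtx': array([[458.65935052,   0.        , 256.15624905],
       [  0.        , 458.65935052, 190.89576096],
       [  0.        ,   0.        ,   1.        ]]), 'k1': -0.04236899648446274, 'extrinsics': array([[ 0.76928273, -0.63888739,  0.00519507, -0.40444097],
       [ 0.44475976,  0.54133626,  0.71354314, -0.33395117],
       [-0.45868599, -0.54660586,  0.70059203, -0.61238315],
       [ 0.        ,  0.        ,  0.        ,  1.        ]])}
top wrench [305, 247, 21, 106] 0.77
top wrench_head [307, 207, 19, 21] 0.68
top press [200, 203, 50, 43] 0.87
top press [261, 197, 39, 31] 0.77
top wrench_rest [306, 257, 32, 70] 0.78
top handle_blank_c [231, 152, 44, 18] 0.72
to
[... 339 characters left out ...]
.16395663, -0.59340975],
       [-0.16432374,  0.02162189,  0.98616946, -0.8520722 ],
       [ 0.        ,  0.        ,  0.        ,  1.        ]])}
{'mtx': array([[269.94179159,   0.        , 255.01698693],
       [  0.        , 269.94179159, 193.5015475 ],
       [  0.        ,   0.        ,   1.        ]]), 'k1': -0.018672598452746346, 'T_tool_cam': array([[ 7.54020453e-04,  9.64401185e-01,  2.64442407e-01,
         6.72943856e-02],
       [ 9.99999691e-01, -7.85729028e-04,  1.41345936e-05,
         9.15519259e-05],
       [ 2.21411494e-04,  2.64442314e-01, -9.64401479e-01,
        -1.53386484e-01],
       [ 0.00000000e+00,  0.00000000e+00,  0.00000000e+00,
         1.00000000e+00]])}
1.2
```

Run:
```python
import cv2
a=cv2.imread('pics/top0.png'); b=a[110:330,130:390]; cv2.imwrite('pics/top0c.png',cv2.resize(b,None,fx=2.7,fy=2.7,interpolation=cv2.INTER_CUBIC))
a=cv2.imread('pics/scene0.png'); b=a[110:370,150:400]; cv2.imwrite('pics/scene0c.png',cv2.resize(b,None,fx=2.3,fy=2.3,interpolation=cv2.INTER_CUBIC))
```

```text
(no output)
```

View pics/top0c.png

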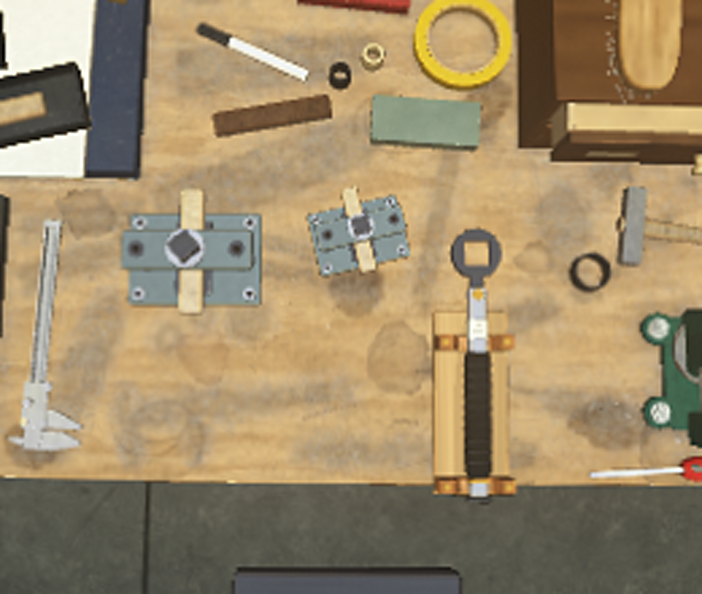

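View pics/scene0c.png

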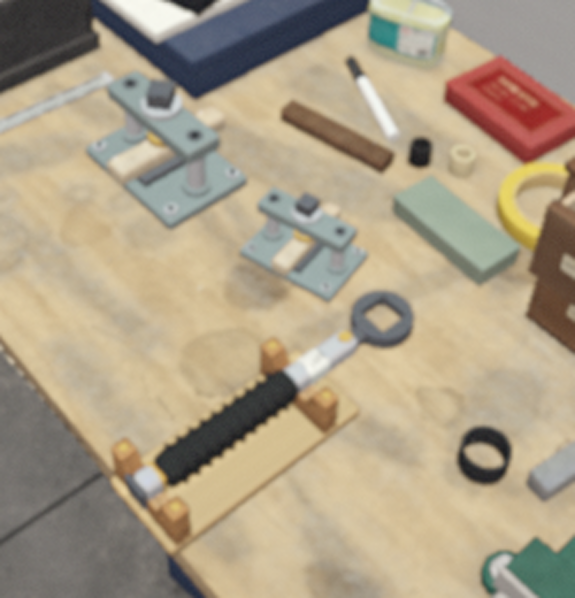

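View pics/scene0.png

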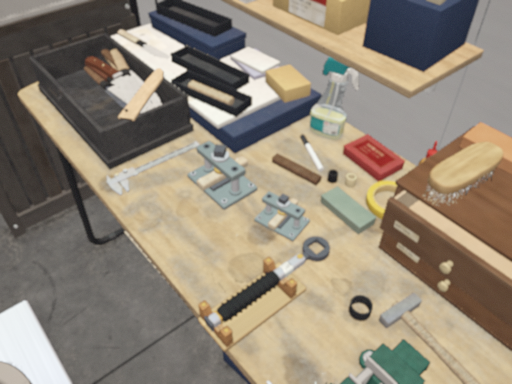

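```bash
cat > h.py <<'E'
import numpy as np, cv2
from scipy.spatial.transform import Rotation as R
from station import robot, fingers, vision, workorder, recognise
def Rm(rpy): return R.from_euler('xyz',rpy,degrees=True).as_matrix()
def campose(name):
    c=vision.calibration(name)
    if name=='wrist':
        T=np.eye(4);T[:3,:3]=Rm(robot.current_eef_rot());T[:3,3]=robot.current_tool_pos()
        W=T@c['T_tool_cam']; E=np.linalg.inv(W)
    else: E=c['extrinsics']
    return c['mtx'],c['k1'],E
def proj(P,cam):
    K,k,E=cam; P=np.atleast_2d(P); q=P@E[:3,:3].T+E[:3,3]
    u=np.stack([q[:,0]/-q[:,2],-q[:,1]/-q[:,2]],1); r2=(u**2).sum(1,keepdims=True)
    u=u*(1+k*r2); return u*[K[0,0],K[1,1]]+[K[0,2],K[1,2]]
def unproj(px,z,cam):
    K,k,E=cam; px=np.atleast_2d(px).astype(float); d=(px-[K[0,2],K[1,2]])/[K[0,0],K[1,1]]
    u=d.copy()
    for _ in range(20): u=d/(1+k*(u**2).sum(1,keepdims=True))
    ray=np.stack([u[:,0],-u[:,1],-np.ones(len(u))],1)@E[:3,:3]
    c=-E[:3,:3].T@E[:3,3]; t=(np.asarray(z)-c[2])/ray[:,2]
    return c+ray*t[:,None]
def snap(name,fn):
    cam=campose(name); im=vision.grab_frame(name); cv2.imwrite(f'pics/{fn}.png',im[:,:,::-1]); return im,cam
E
python3 - <<'E'
from h import *
c=campose('top'); s=2.7
def q(x,y): return [130+x/s,110+y/s]
n=lambda name,x,y,z: print(name, unproj([q(x,y)],z,c).round(4))
n('bigscrew top',185,246,.0985); n('big foot TL',131,215,.012);n('big foot TR',262,213,.012);n('BL',131,306,.012);n('BR',262,304,.012)
n('small screw',360,226,.05);n('sm foot',318,276,.012);n('sm',410,260,.012)
n('ring',476,254,.045); n('knob',480,490,.045)
n('rest base bl',434,490,.012);n('grip mid',478,415,.055)
E
```

```text
bigscrew top [[0.5729 0.1715 0.0985]]
big foot TL [[0.6159 0.2382 0.012 ]]
big foot TR [[0.6202 0.1093 0.012 ]]
BL [[0.5263 0.2338 0.012 ]]
BR [[0.5306 0.1069 0.012 ]]
small screw [[0.6023 0.0145 0.05  ]]
sm foot [[0.5589 0.0532 0.012 ]]
sm [[ 0.5761 -0.0365  0.012 ]]
ring [[ 0.5783 -0.0961  0.045 ]]
knob [[ 0.3594 -0.0987  0.045 ]]
rest base bl [[ 0.356  -0.0603  0.012 ]]
grip mid [[ 0.4278 -0.0953  0.055 ]]
```

Run:
```python
from h import *
robot.move_to([0.56,0.17,0.26],[180,0,180])
print(robot.current_time_s(),robot.current_joint_positions().round(1),robot.current_tool_pos(),robot.current_contact_force(),robot.current_torque())
im,cam=snap('wrist','w1'); np.save('w1.npy',cam[2])
for l in ["press","screw_collar"]:
    for d in recognise(l,'wrist')[:3]: print(l,[round(float(v)) for v in d["rect"]],round(float(d["p"]),2))
robot.move_to([0.54,-0.097,0.28],[180,0,180])
print(robot.current_time_s(),robot.current_joint_positions().round(1))
im,cam=snap('wrist','w2'); np.save('w2.npy',cam[2])
```

```text
3.2 [-35.7  22.   24.7  77.4  -9.2  82.5  78.7] [0.5594114  0.171755   0.25977558] [ 0.93762616 -0.18174054 -0.56546281] [ 0.04147006 -0.03024002 -0.01309164]
press [148, 194, 77, 56] 0.82
press [257, 180, 90, 82] 0.76
screw_collar [136, 203, 19, 19] 0.62
screw_collar [258, 186, 28, 27] 0.56
4.3917 [-15.3  17.7  31.8  81.4  -9.4  83.6 106.5]
```

View pics/w1.png

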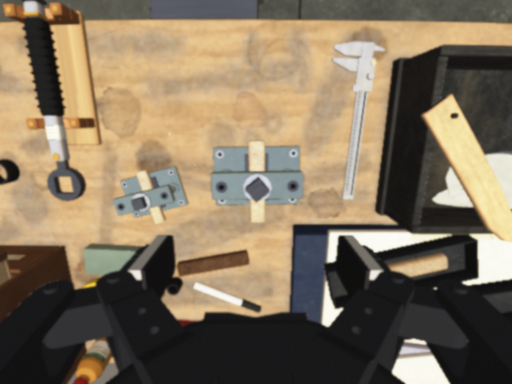

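View pics/w2.png

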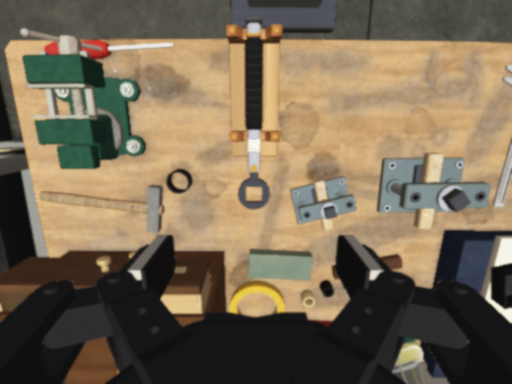

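Run:
```python
import cv2
a=cv2.imread('pics/w1.png')
b=cv2.resize(a[130:240,200:320],None,fx=5,fy=5,interpolation=cv2.INTER_CUBIC)
cv2.imwrite('pics/w1c.png',b)
a=cv2.imread('pics/w2.png')
b=cv2.resize(a[10:230,200:310],None,fx=2.7,fy=2.7,interpolation=cv2.INTER_CUBIC)
cv2.imwrite('pics/w2c.png',b)
```

```text
(no output)
```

View pics/w1c.png

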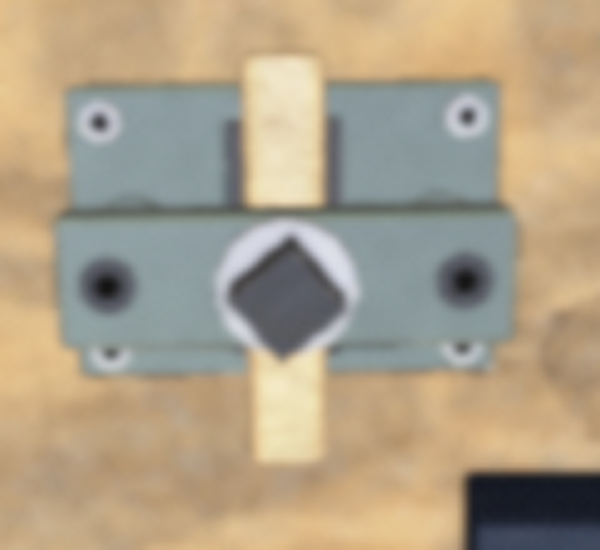

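View pics/w2c.png

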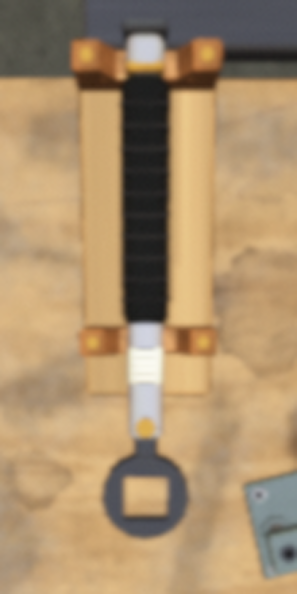

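Run:
```python
from h import *
K=vision.calibration('wrist')
cam=(K['mtx'],K['k1'],np.load('w1.npy'))
c=np.array([[291,235],[347,302],[283,360],[226,292]])/5.-0.4+[200,130]
P=unproj(c,.0985,cam);print(P.round(4),P.mean(0).round(4))
for i in range(4):
    d=P[(i+1)%4]-P[i]; print(np.hypot(*d[:2]).round(4), np.degrees(np.arctan2(d[1],d[0]))%90)
# foot corners
f=np.array([[68,86],[498,80]])/5.-0.4+[200,130]
Q=unproj(f,.012,cam);d=Q[1]-Q[0];print(Q.round(4),np.degrees(np.arctan2(d[1],d[0])))
cam2=(K['mtx'],K['k1'],np.load('w2.npy'))
w=lambda x,y,z:unproj([[x/2.7-.3+200,y/2.7-.3+10]],z,cam2)[0].round(4)
print('ring outer',w(146,495,.048),'hole',w(145,496,.048),'knobend',w(145,20,.043))
for y in(85,150,200,310): print('grip L/R',w(123,y,.054),w(167,y,.054))
print('pin',w(145,427,.052))
for p in [(92,340),(204,340),(93,55),(207,55)]: print('saddle',w(*p,.049))
for p in [(84,330),(212,330),(82,100),(214,100),(88,394),(210,392)]: print('board',w(*p,.012))
```

```text
[[0.5575 0.1754 0.0985]
 [0.5739 0.189  0.0985]
 [0.5885 0.1736 0.0985]
 [0.5715 0.1598 0.0985]] [0.5728 0.1745 0.0985]
0.0213 39.63239621619974
0.0212 43.66327249638638
0.0219 38.95401118991046
0.0209 42.046422837920915
[[0.5308 0.1105 0.012 ]
 [0.5287 0.237  0.012 ]] 90.97986892021609
ring outer [ 0.5782 -0.0955  0.048 ] hole [ 0.5787 -0.096   0.048 ] knobend [ 0.3462 -0.0967  0.043 ]
grip L/R [ 0.3771 -0.1069  0.054 ] [ 0.377  -0.0862  0.054 ]
grip L/R [ 0.4053 -0.107   0.054 ] [ 0.4052 -0.0859  0.054 ]
grip L/R [ 0.4278 -0.1071  0.054 ] [ 0.4277 -0.0857  0.054 ]
grip L/R [ 0.4798 -0.1074  0.054 ] [ 0.4798 -0.0852  0.054 ]
pin [ 0.5398 -0.0961  0.052 ]
saddle [ 0.495  -0.1236  0.049 ]
saddle [ 0.4948 -0.0658  0.049 ]
saddle [ 0.363  -0.1211  0.049 ]
saddle [ 0.3628 -0.0674  0.049 ]
board [ 0.4916 -0.1308  0.012 ]
board [ 0.4913 -0.0586  0.012 ]
board [ 0.3736 -0.1297  0.012 ]
board [ 0.3733 -0.0606  0.012 ]
board [ 0.5277 -0.1292  0.012 ]
board [ 0.5263 -0.0588  0.012 ]
```

Run:
```python
from h import *
def st(): print(robot.current_time_s().__round__(2) if hasattr(robot.current_time_s(),'__round__') else 0, robot.current_tool_pos().round(4),robot.current_eef_rot().round(2))
robot.line_to([0.57,-0.096,0.14],[180,0,180],velocity=0.2)
st(); robot.pause(0.2); st()
im,cam=snap('wrist','w3'); np.save('w3.npy',cam[2])
robot.line_to([0.57,-0.05,0.26],velocity=0.3)
robot.move_to([0.564,0.173,0.1905],[180,0,180]); robot.pause(0.2)
st(); im,cam=snap('wrist','w4'); np.save('w4.npy',cam[2])
for f in ['w3','w4']:
    a=cv2.imread(f'pics/{f}.png'); b=cv2.resize(a[140:250,195:315],None,fx=5,fy=5,interpolation=cv2.INTER_CUBIC); cv2.imwrite(f'pics/{f}c.png',b)
```

```text
5.31 [ 0.5709 -0.0959  0.1411] [-1.7998e+02  1.1000e-01 -1.7996e+02]
5.51 [ 0.5709 -0.0963  0.1416] [-1.7999e+02  1.7000e-01  1.8000e+02]
7.26 [0.565  0.1702 0.1913] [-1.7997e+02  9.0000e-02  1.7974e+02]
```

View pics/w3c.png

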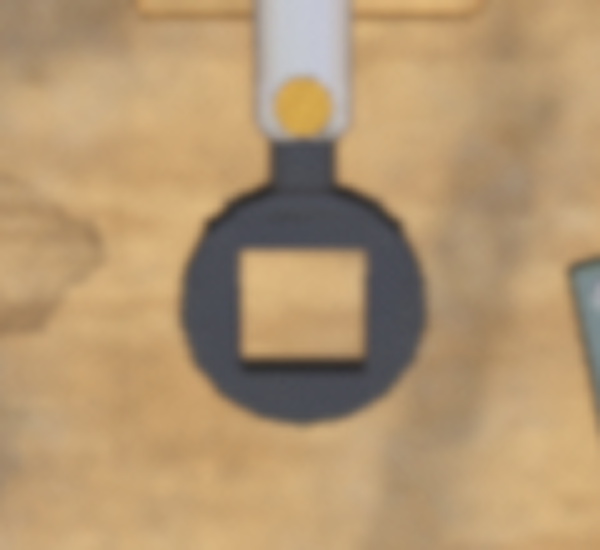

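View pics/w4c.png

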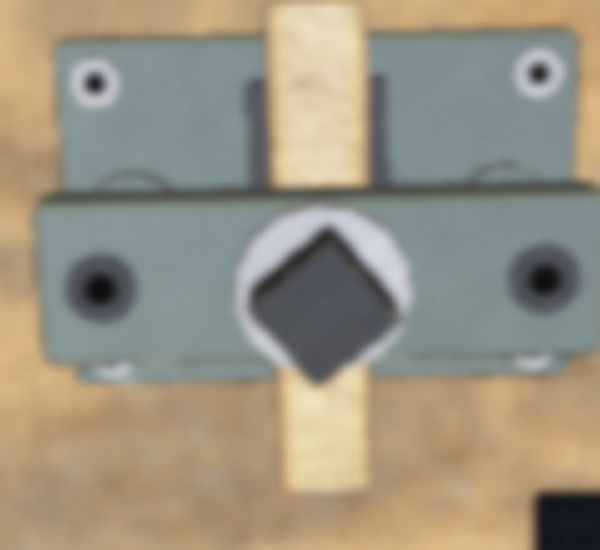

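Run:
```python
from h import *
P=[];Q=[];F=[];T=[]
t=robot.current_time_s()
for i in range(20):
    P.append(robot.current_tool_pos());Q.append(robot.current_joint_positions());F.append(robot.current_contact_force());T.append(robot.current_torque())
print(t,robot.current_time_s())
print(np.array(P).mean(0),np.array(P).std(0),np.array(Q).mean(0),np.array(Q).std(0))
print(np.mean(F,0),np.std(F,0),np.mean(T,0),np.std(T,0))
print(robot.inverse_kinematics([0.564,0.173,0.1905],[180,0,180]))
P=[]
for i in range(10):
    robot.pause(0.02);P.append(robot.current_tool_pos())
print(np.array(P).mean(0),np.array(P).std(0))
```

```text
7.3083 7.3083
[0.56484903 0.17080496 0.19119808] [0.00000000e+00 0.00000000e+00 5.55111512e-17] [-36.49096444  24.66380297  25.88966642  83.76859445 -10.89450663
  73.99214912  80.12762716] [0.00000000e+00 7.10542736e-15 3.55271368e-15 2.84217094e-14
 1.77635684e-15 1.42108547e-14 2.84217094e-14]
[-1.02210688  0.79788844  0.30957641] [0.00000000e+00 3.33066907e-16 5.55111512e-17] [ 0.00468583 -0.02987059 -0.01565399] [1.73472348e-18 0.00000000e+00 6.93889390e-18]
[-36.61379493  24.71095263  25.78071192  83.78242508 -10.90351308
  73.98850422  80.1183278 ]
[0.56450851 0.1717286  0.19096913] [0.00016056 0.00042984 0.00011997]
```

Run:
```python
from h import *
P=[];F=[];T=[];Y=[]
for i in range(30):
    robot.pause(0.02);P.append(robot.current_tool_pos());F.append(robot.current_contact_force());T.append(robot.current_torque());Y.append(robot.current_eef_rot()[2]%360)
P=np.array(P)
for k in range(3): print(P[k*10:k*10+10].mean(0).round(5))
print(P.std(0),np.mean(F,0),np.std(F,0),np.mean(T,0),np.std(T,0),np.mean(Y),np.std(Y))
# head corners
K=vision.calibration('wrist')
cam=(K['mtx'],K['k1'],None)
def camat(pos,rpy):
    T=np.eye(4);T[:3,:3]=Rm(rpy);T[:3,3]=pos
    return (K['mtx'],K['k1'],np.linalg.inv(T@K['T_tool_cam']))
c4=camat([0.564,0.173,0.1905],[180,0,180])
c4b=camat(P.mean(0),[180,0,np.mean(Y)])
c3=camat([0.57,-0.096,0.14],[180,0,180])
px=lambda L: np.array(L)/5.-0.4+[195,140]
h=px([[328,226],[403,318],[319,386],[249,298]])
for c in (c4,c4b):
    H=unproj(h,.0985,c); print(H.round(4),H.mean(0).round(4))
    for i in range(4):
        d=H[(i+1)%4]-H[i]; print(np.hypot(*d[:2]).round(4), (np.degrees(np.arctan2(d[1],d[0]))%90).round(1))
print('hole',unproj(px([[240,248],[366,248],[366,360],[240,360]]),.048,c3).round(4))
print('pin',unproj(px([[302,106]]),.052,c3),'ring',unproj(px([[304,303]]),.048,c3))
print('body',unproj(px([[256,40],[352,40]]),.052,c3))
```

```text
[0.56411 0.17273 0.19064]
[0.56398 0.17306 0.1905 ]
[0.56396 0.17308 0.19047]
[7.67000468e-05 1.88765844e-04 8.29476957e-05] [ 0.06587052  0.09466975 -0.10895208] [0.45896027 0.64305308 0.38764266] [-0.00299161 -0.01087721 -0.00110543] [0.028595   0.02959835 0.03222252] 179.99721305671295 0.01917692060496381
[[0.5556 0.178  0.0985]
 [0.5736 0.1924 0.0985]
 [0.5873 0.1765 0.0985]
 [0.5696 0.1631 0.0985]] [0.5715 0.1775 0.0985]
0.023 38.6
0.0211 40.8
0.0222 37.0
0.0205 43.3
[[0.5556 0.178  0.0985]
 [0.5736 0.1924 0.0985]
 [0.5874 0.1764 0.0985]
 [0.5697 0.1631 0.0985]] [0.5716 0.1775 0.0985]
0.023 38.6
0.0211 40.8
0.0222 37.0
0.0205 43.3
hole [[ 0.5658 -0.1075  0.048 ]
 [ 0.5658 -0.0838  0.048 ]
 [ 0.588  -0.0835  0.048 ]
 [ 0.588  -0.1077  0.048 ]]
pin [[ 0.53847965 -0.09584096  0.052     ]] ring [[ 0.57660455 -0.095435    0.048     ]]
body [[ 0.52673583 -0.10400449  0.052     ]
 [ 0.5267222  -0.08698585  0.052     ]]
```

Run:
```python
from h import *
im,cam=snap('wrist','w5'); np.save('w5.npy',cam[2]); print(robot.current_tool_pos(),robot.current_eef_rot())
x0,y0,s=215,150,7
b=cv2.resize(im[y0:y0+75,x0:x0+90,::-1],None,fx=s,fy=s,interpolation=cv2.INTER_CUBIC); cv2.imwrite('pics/w5c.png',b)
imt,_=snap('top','t5')
g=im.astype(int); m=((g.max(2)<105)&(g.max(2)-g.min(2)<25)).astype(np.uint8)
n,lab,stt,cen=cv2.connectedComponentsWithStats(m)
for i in range(1,n):
    if 80<stt[i,4]<900 and abs(cen[i,0]-258)<30 and abs(cen[i,1]-200)<40:
        cs,_=cv2.findContours((lab==i).astype(np.uint8),0,2); print(stt[i],cen[i],cv2.minAreaRect(cs[0]))
```

```text
[0.5639741  0.17305042 0.19047107] [-1.79997957e+02 -2.04131013e-03 -1.79990601e+02]
[202 157 109  25 321] [256.33333333 175.62928349] ((255.82974243164062, 168.59210205078125), (23.56454086303711, 108.01782989501953), 89.14490509033203)
[242 187  29  31 504] [256.26785714 201.86111111] ((256.2895812988281, 201.85394287109375), (22.796558380126953, 22.444761276245117), 50.710594177246094)
```

View pics/w5c.png

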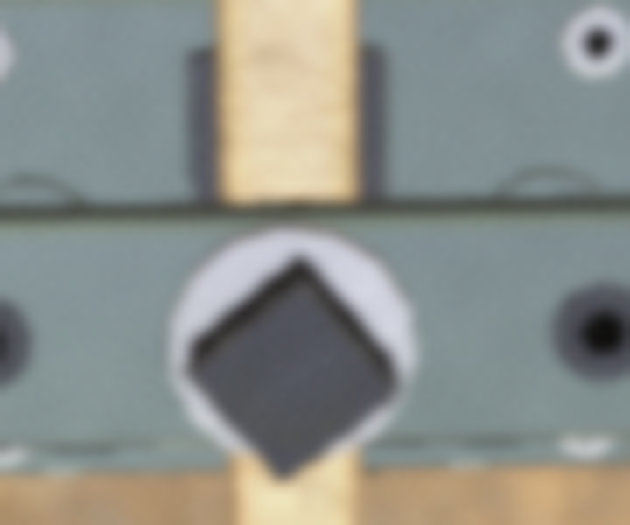

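Run:
```python
from h import *
K=vision.calibration('wrist'); c=(K['mtx'],K['k1'],np.load('w5.npy'))
px=lambda L: np.array(L)/7.-0.43+[215,150]
H=unproj(px([[301,272],[397,382],[284,478],[190,366]]),.0985,c);print(H.round(4),H.mean(0))
for i in range(4):
    d=H[(i+1)%4]-H[i]; print(np.hypot(*d[:2]).round(4), (np.degrees(np.arctan2(d[1],d[0]))%90).round(1))
print('collar L R top',unproj(px([[171,352],[415,352],[293,228]]),.081,c).round(4))
# model overlay fit: squares top .0985 & collar circle, for candidate
im=cv2.imread('pics/w5.png')
s=7;b=cv2.resize(im[150:225,215:305],None,fx=s,fy=s,interpolation=cv2.INTER_CUBIC)
def draw(cx,cy,th):
    t=np.radians(th);sq=np.array([[1,1],[-1,1],[-1,-1],[1,-1]])*.011@np.array([[np.cos(t),np.sin(t)],[-np.sin(t),np.cos(t)]])+[cx,cy]
    p=proj(np.c_[sq,np.full(4,.0985)],c); cv2.polylines(b,[np.int32((p+.43-[215,150])*s)],True,(0,0,255),1)
    a=np.linspace(0,2*np.pi,60); p=proj(np.c_[cx+.018*np.cos(a),cy+.018*np.sin(a),np.full(60,.081)],c); cv2.polylines(b,[np.int32((p+.43-[215,150])*s)],True,(255,0,0),1)
draw(H[:,0].mean(),H[:,1].mean(),40.)
cv2.imwrite('pics/w5d.png',b)
```

```text
[[0.559  0.1756 0.0985]
 [0.5745 0.1887 0.0985]
 [0.5884 0.1734 0.0985]
 [0.5722 0.1606 0.0985]] [0.57351598 0.17456405 0.0985    ]
0.0203 40.4
0.0207 42.1
0.0206 38.3
0.02 41.3
collar L R top [[0.5755 0.1569 0.081 ]
 [0.5754 0.1924 0.081 ]
 [0.557  0.1746 0.081 ]]
```

View pics/w5d.png

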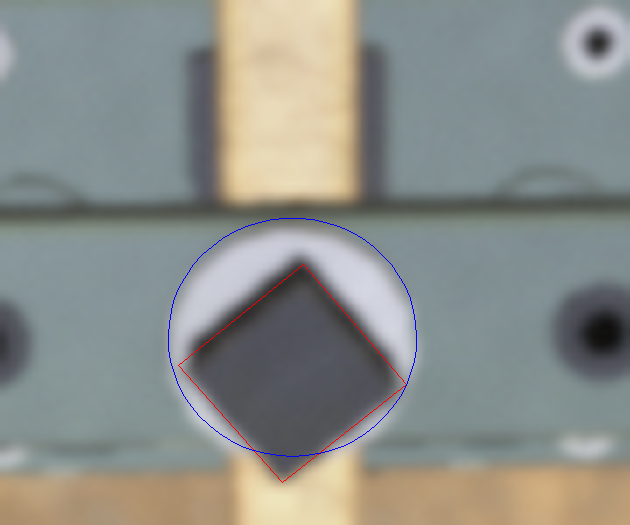

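Run:
```python
from h import *
robot.line_to([0.57,0.10,0.22],velocity=0.3)
robot.line_to([0.57,-0.096,0.1405],[180,0,180],velocity=0.25)
fingers.gripper_to(0.6)
robot.pause(0.5)
print(robot.current_time_s(),robot.current_tool_pos(),robot.current_eef_rot())
im,cam=snap('wrist','w6'); np.save('w6.npy',cam[2])
b=cv2.resize(im[150:235,205:305,::-1],None,fx=7,fy=7,interpolation=cv2.INTER_CUBIC); cv2.imwrite('pics/w6c.png',b)
print(robot.inverse_kinematics([.447,-.096,.045],[180,0,180]))
```

```text
10.425 [ 0.56995762 -0.09607767  0.14046799] [-1.79999305e+02 -4.62440328e-03  1.79991860e+02]
[-14.81281575  19.69825296  30.15960585 114.95429954 -13.04957472
  48.59047268 112.58480091]
```

View pics/w6c.png

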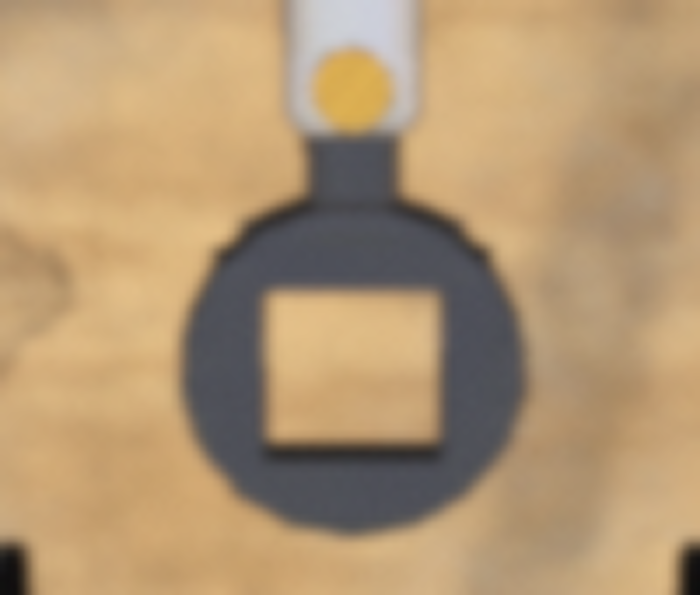

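Run:
```python
from h import *
K=vision.calibration('wrist'); c=(K['mtx'],K['k1'],np.load('w6.npy'))
o=np.array([205,150]);s=7
px=lambda L: np.array(L)/s-0.43+o
for nm,p,z in [('hole n',[352,289],.048),('hole f',[352,462],.048),('holeL',[263,375],.048),('R',[441,375],.048),('wallbottom',[352,445],.038),('outer far',[352,533],.048),('outerL',[182,370],.048),('outerR',[525,370],.048),('pin',[352,90],.053),('bodyend',[352,134],.052)]:
    print(nm,unproj(px([p]),z,c).round(4))
im=cv2.imread('pics/w6.png');b=cv2.resize(im[150:235,205:305],None,fx=s,fy=s,interpolation=cv2.INTER_CUBIC)
def pl(P,col): cv2.polylines(b,[np.int32((proj(P,c)+.43-o)*s)],True,col,1)
cx,cy=.5783,-.0957;a=np.linspace(0,2*np.pi,60)
for z,col in((.048,(0,0,255)),(.034,(255,0,0))):
    pl(np.c_[cx+.024*np.cos(a),cy+.024*np.sin(a),0*a+z],col)
    pl(np.array([[cx+.012*i,cy+.012*j,z] for i,j in((1,1),(1,-1),(-1,-1),(-1,1))]),col)
cv2.imwrite('pics/w6d.png',b)
```

```text
hole n [[ 0.5675 -0.096   0.048 ]]
hole f [[ 0.5922 -0.096   0.048 ]]
holeL [[ 0.5796 -0.1082  0.048 ]]
R [[ 0.5796 -0.0839  0.048 ]]
wallbottom [[ 0.5933 -0.096   0.038 ]]
outer far [[ 0.6027 -0.096   0.048 ]]
outerL [[ 0.5789 -0.1192  0.048 ]]
outerR [[ 0.5789 -0.0725  0.048 ]]
pin [[ 0.5398 -0.096   0.053 ]]
bodyend [[ 0.5457 -0.096   0.052 ]]
```

View pics/w6d.png

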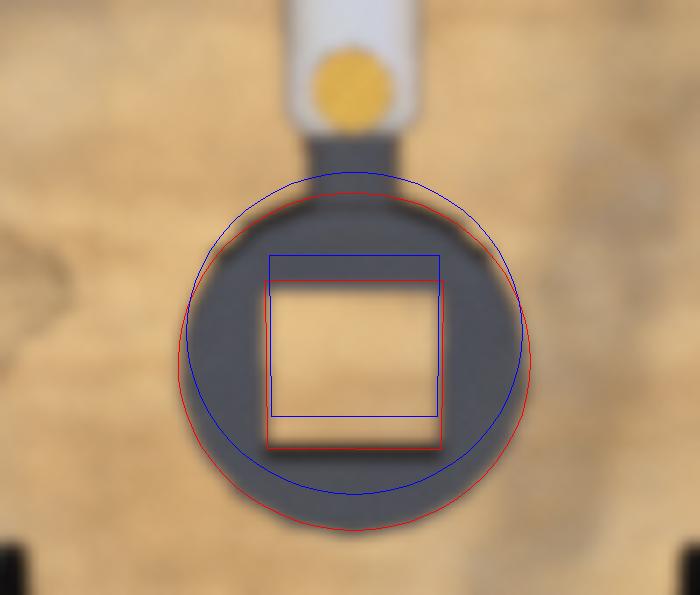

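Run:
```python
from h import *
robot.line_to([0.57,-0.02,0.20],velocity=0.3)
robot.line_to([0.5662,0.1684,0.191],[180,0,-139],velocity=0.3)
robot.pause(0.6)
print(robot.current_time_s(),robot.current_joint_positions(),robot.current_tool_pos(),robot.current_eef_rot())
im,cam=snap('wrist','w7'); np.save('w7.npy',cam[2])
b=cv2.resize(im[150:235,205:305,::-1],None,fx=7,fy=7,interpolation=cv2.INTER_CUBIC); cv2.imwrite('pics/w7c.png',b)
```

```text
12.4167 [-30.67370819  24.0382301   17.82115965  83.37123565  -7.46273803
  73.74899863 118.78956951] [0.56619631 0.16842855 0.19104594] [-1.79999584e+02  4.03498821e-03 -1.38997442e+02]
```

View pics/w7c.png

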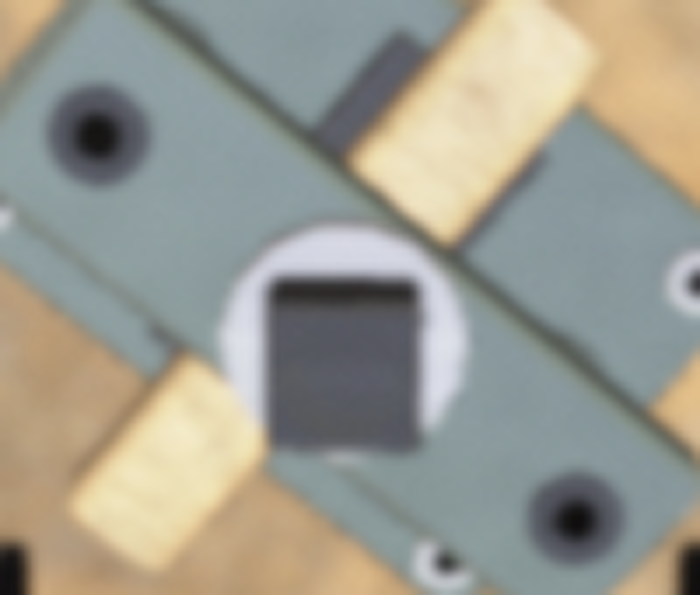

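```bash
python3 - <<'E'
from h import *
def avg(n=8):
    F=[];T=[]
    for i in range(n): robot.pause(0.02);F.append(robot.current_contact_force());T.append(robot.current_torque())
    return np.mean(F,0).round(2),np.mean(T,0).round(3)
robot.line_to([0.50,0.0,0.20],[180,0,-160],velocity=0.35)
robot.line_to([0.45,-0.096,0.12],[180,0,180],velocity=0.25)
print(fingers.gripper_to(0.6),robot.current_finger_gap())
print('stop',robot.line_to([0.45,-0.096,0.043],velocity=0.1,f_stop=8))
robot.pause(0.5); print(robot.current_tool_pos(),avg())
fingers.gripper_to(0.0,80); robot.pause(0.2)
print('gap',robot.current_finger_gap()*85,robot.current_tool_pos(),avg(),robot.current_time_s())
robot.line_to([0.45,-0.096,0.10],velocity=0.08); robot.pause(0.4)
print(robot.current_tool_pos(),avg(),robot.current_time_s())
im,cam=snap('wrist','w8');snap('scene','s8');snap('top','t8')
E
python3 -c "
import cv2
a=cv2.imread('pics/s8.png')[180:360,160:360];cv2.imwrite('pics/s8c.png',cv2.resize(a,None,fx=3.3,fy=3.3,interpolation=2))"
```

```text
False 0.5988976915695342
stop False
[ 0.45007166 -0.09599174  0.04309742] (array([ 0.01, -0.  ,  0.14]), array([ 0.005, -0.004, -0.002]))
gap 18.56133484641811 [ 0.45005118 -0.09628515  0.0434562 ] (array([-1.59, -0.62,  5.47]), array([-0.051,  0.369,  0.022])) 16.3667
[ 0.44988121 -0.09600506  0.09981115] (array([ 0.07,  0.02, -3.95]), array([-0.016,  0.055,  0.001])) 17.7583
```

View pics/s8c.png

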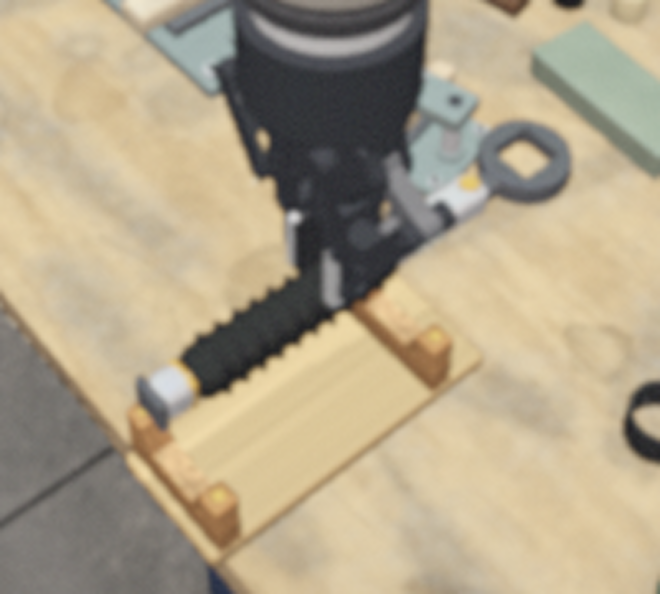

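View pics/w8.png

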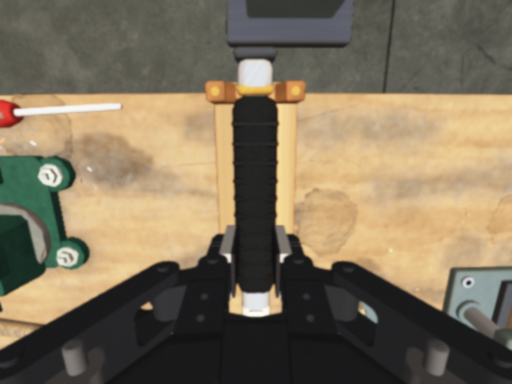

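```bash
cat >> h.py <<'E'
def avg(n=8):
    F=[];T=[];P=[]
    for i in range(n): robot.pause(0.02);F.append(robot.current_contact_force());T.append(robot.current_torque());P.append(robot.current_tool_pos())
    return np.mean(F,0).round(2),np.mean(T,0).round(3),np.mean(P,0).round(4)
E
python3 - <<'E'
from h import *
robot.line_to([0.45,-0.096,0.15],velocity=0.15)
robot.line_to([0.4766,0.0889,0.15],[180,0,-139],velocity=0.15)
robot.line_to([0.4766,0.0889,0.115],velocity=0.1)
robot.pause(0.5); print(avg(),robot.current_eef_rot(),robot.current_time_s())
im,cam=snap('scene','s9');im2,_=snap('top','t9')
a=cv2.resize(im[90:240,170:330,::-1],None,fx=4,fy=4,interpolation=2);cv2.imwrite('pics/s9c.png',a)
a=cv2.resize(im2[160:260,150:290,::-1],None,fx=5,fy=5,interpolation=2);cv2.imwrite('pics/t9c.png',a)
E
```

```text
(array([ 0.13, -0.05, -4.09]), array([-0.065,  0.038, -0.011]), array([0.4766, 0.0889, 0.1151])) [ 1.79998100e+02 -5.60250730e-05 -1.39000193e+02] 20.9167
```

View pics/s9c.png

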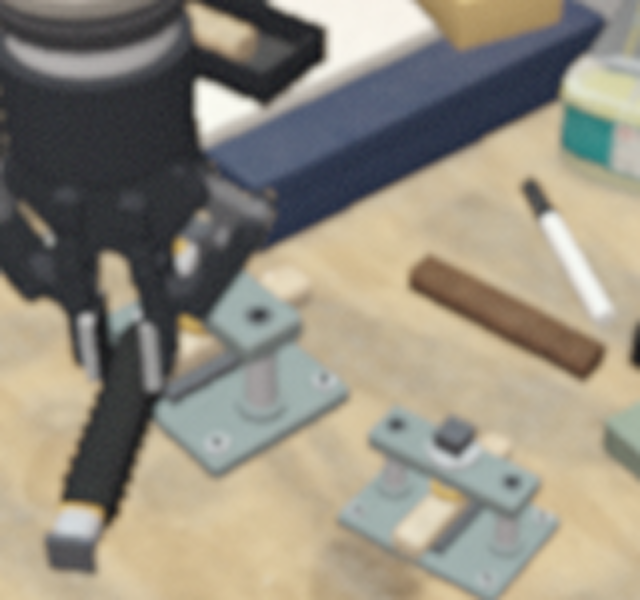

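View pics/t9c.png

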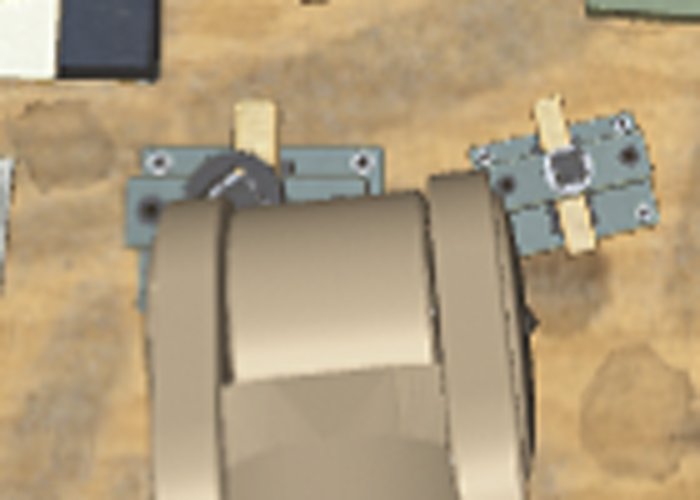

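Run:
```python
from h import *
r=robot.line_to([0.4766,0.0889,0.0905],velocity=0.02,f_stop=5)
print(r,robot.current_time_s(),avg())
```

```text
False 22.3917 (array([-0.49,  0.01, -3.63]), array([-0.024,  0.038,  0.017]), array([0.4767, 0.0889, 0.0907]))
```

Run:
```python
from h import *
r=robot.line_to([0.4766,0.0889,0.086],velocity=0.015,f_stop=4)
print(r,robot.current_time_s(),avg(15))
```

```text
False 22.975 (array([-0.44, -0.2 , -2.84]), array([-0.003,  0.013,  0.013]), array([0.4766, 0.0889, 0.0861]))
```

Run:
```python
from h import *
im,cam=snap('scene','s10');im2,_=snap('top','t10');im3,_=snap('wrist','w10')
print(robot.current_tool_pos(),robot.current_eef_rot(),robot.current_joint_torque())
a=cv2.resize(im[90:240,150:270,::-1],None,fx=4,fy=4,interpolation=2);b=cv2.resize(im2[170:230,150:250,::-1],None,fx=5,fy=5,interpolation=2)
cv2.imwrite('pics/s10c.png',a);cv2.imwrite('pics/t10c.png',b)
```

```text
[0.47659464 0.08893674 0.0860085 ] [ 1.79999987e+02  1.31715842e-03 -1.38994435e+02] [-6.35590567e-02 -3.43839347e+01  2.35105142e+00 -2.04768080e+01
 -1.10751003e-02 -4.68911882e-02 -8.89907533e-03]
```

View pics/s10c.png

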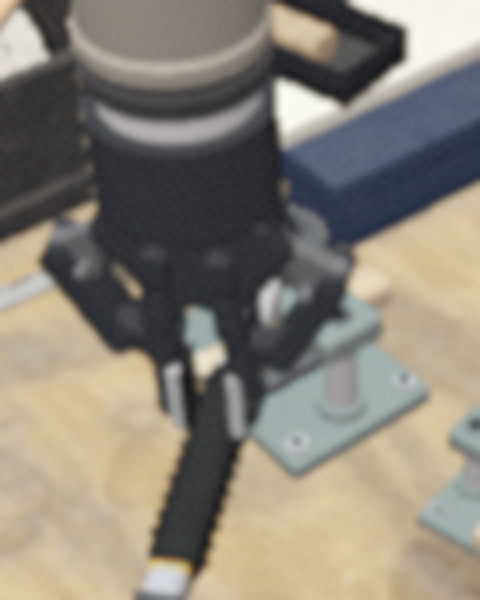

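View pics/t10c.png

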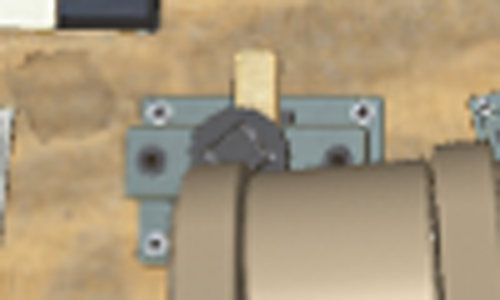

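View pics/w10.png

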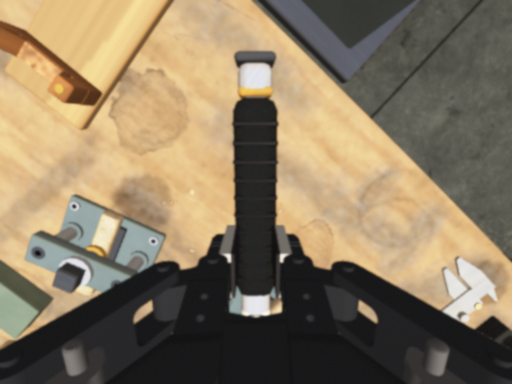

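Run:
```python
from h import *
K=vision.calibration('wrist'); T=K['T_tool_cam']; c=(K['mtx'],K['k1'],np.linalg.inv(T))
# tool coords: x=-(wx-20mm), z tool = down; origin of wrench at tool z=+.009
for tilt in (-3,-2,-1,0,1,2,3):  # + = nose up
    t=np.radians(tilt)
    def pt(wx,wz):
        dx=wx-.020;dz=wz-.009-0.002 # about grasp pt
        x=dx*np.cos(t)-dz*np.sin(t); z=dx*np.sin(t)+dz*np.cos(t)
        return [-x,0,-z-.002]
    print(tilt,proj(np.array([pt(-.080,.018),pt(-.080,.0),pt(-.059,.020)]),c)[:,1].round(1))
for f in ('w8','w10'):
    a=cv2.imread(f'pics/{f}.png'); col=a[35:110,250:262].mean(1).astype(int)
    print(f,[(35+i,tuple(col[i])) for i in range(0,70,1) if i<70 and 10<i<66])
    cv2.imwrite(f'pics/{f}k.png',cv2.resize(a[35:120,215:300],None,fx=6,fy=6,interpolation=2))
```

```text
-3 [47.9 54.7 95.3]
-2 [48.4 55.7 95. ]
-1 [49.  56.7 94.9]
0 [49.6 57.8 94.8]
1 [50.2 58.8 94.7]
2 [50.9 60.  94.7]
3 [51.7 61.1 94.7]
w8 [(46, (np.int64(50), np.int64(51), np.int64(52))), (47, (np.int64(71), np.int64(72), np.int64(72))), (48, (np.int64(87), np.int64(87), np.int64(85))), (49, (np.int64(95), np.int64(92), np.int64(90))), (50, (np.int64(98), np.int64(93), np.int64(91))), (51, (np.int64(97), np.int64(93), np.int64(92))), (52, (np.int64(91), np.int64(90), np.int64(90))), (53, (np.int64(85), np.int64(87), np.int64(88))), (54, (np.int64(79), np.int64(81), np.int64(83))), (55, (np.int64(70), np.int64(72), np.int64(75))), (56, (np.int64(60), np.int64(61), np.int64(65))), (57, (np.int64(54), np.int64(56), np.int64(59))), (58, (np.int64(82), np.int64(87), np.int64(89))), (59, (np.int64(142), np.int64(151), np.int64(152))), (60, (np.int64(192), np.int64(201), np.int64(201))), (61, (np.int64(215), np.int64(223), np.int64(221))), (62, (np.int64(222), np.int64(227), np.int64(225))), (63, (np.int64(225), np.int64(227), np.int64(225))), (64, (np.int64(227), np.int64(227), np.int64(
[... 4064 characters left out ...]
int64(224), np.int64(229))), (88, (np.int64(175), np.int64(213), np.int64(233))), (89, (np.int64(120), np.int64(204), np.int64(236))), (90, (np.int64(94), np.int64(200), np.int64(237))), (91, (np.int64(88), np.int64(195), np.int64(236))), (92, (np.int64(83), np.int64(188), np.int64(233))), (93, (np.int64(77), np.int64(175), np.int64(227))), (94, (np.int64(68), np.int64(154), np.int64(208))), (95, (np.int64(70), np.int64(130), np.int64(174))), (96, (np.int64(81), np.int64(112), np.int64(140))), (97, (np.int64(74), np.int64(89), np.int64(103))), (98, (np.int64(51), np.int64(58), np.int64(64))), (99, (np.int64(35), np.int64(38), np.int64(41))), (100, (np.int64(32), np.int64(35), np.int64(37)))]
```

Run:
```python
from h import *
c=campose('scene')
for f,z in (('s8',.0998),('s9',.1151),('s10',.0861)):
    a=cv2.imread(f'pics/{f}.png')
    th=np.radians(0 if f=='s8' else 41); tc=np.array([.45,-.096]) if f=='s8' else np.array([.4766,.0889]); u=np.array([np.cos(th),np.sin(th)]);v=np.array([-u[1],u[0]])
    cc=proj([[*(tc-.08*u),z]],c)[0].astype(int); o=cc-[45,35]; s=7
    b=cv2.resize(a[o[1]:o[1]+75,o[0]:o[0]+90],None,fx=s,fy=s,interpolation=2)
    for tilt,col in((-4,(0,0,255)),(0,(0,255,0)),(4,(255,0,0))):
        t=np.radians(tilt)
        def pt(wx,wy,wz):
            dx=wx-.020;dz=wz-.011
            x=dx*np.cos(t)-dz*np.sin(t); zz=dx*np.sin(t)+dz*np.cos(t)
            return [*(tc+x*u+wy*v),z+.002+zz]
        for seg in ([(-.08,-.009,0),(-.08,.009,0),(-.08,.009,.018),(-.08,-.009,.018)],[(-.059,-.012,-.002),(-.059,.012,-.002),(-.059,.012,.020),(-.059,-.012,.020)]):
            p=proj([pt(*q) for q in seg],c); cv2.polylines(b,[np.int32((p+.43-o)*s)],True,col,1)
    cv2.imwrite(f'pics/{f}k.png',b)
i=np.hstack([cv2.resize(cv2.imread(f'pics/{f}k.png')[:,100:560],None,fx=.58,fy=1.1) for f in ('s8','s9','s10')]);print(i.shape);cv2.imwrite('pics/k3.png',i)
```

```text
(578, 801, 3)
```

View pics/s10k.png

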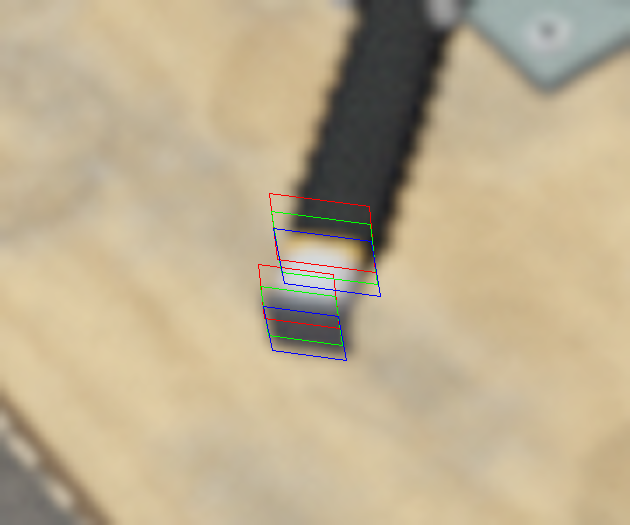

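View pics/s9k.png

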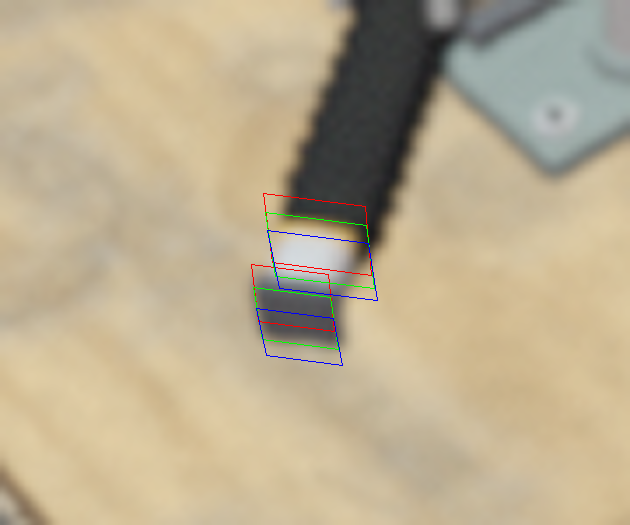

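View pics/s8k.png

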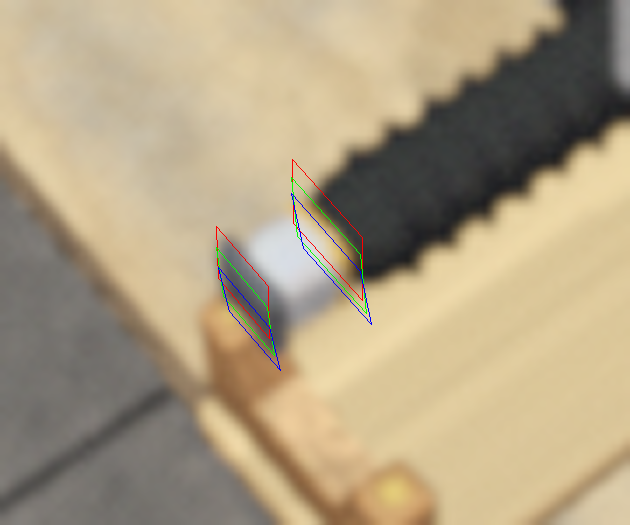

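```bash
cat > knob.py <<'E'
from h import *
def knob(f,tc,z,thdeg,r=.02):
    a,c=snap('scene',f); a=a[:,:,::-1]
    th=np.radians(thdeg); tc=np.array(tc[:2]); u=np.array([np.cos(th),np.sin(th)]);v=np.array([-u[1],u[0]])
    cc=proj([[*(tc-.08*u),z]],c)[0].astype(int); o=cc-[45,35]; s=7
    b=cv2.resize(np.ascontiguousarray(a[o[1]:o[1]+75,o[0]:o[0]+90]),None,fx=s,fy=s,interpolation=2)
    for tilt,col in((-4,(0,0,255)),(0,(0,255,0)),(4,(255,0,0))):
        t=np.radians(tilt)
        def pt(wx,wy,wz):
            dx=wx-r;dz=wz-.011
            return [*(tc+(dx*np.cos(t)-dz*np.sin(t))*u+wy*v),z+.002+dx*np.sin(t)+dz*np.cos(t)]
        for seg in ([(-.08,-.009,0),(-.08,.009,0),(-.08,.009,.018),(-.08,-.009,.018)],):
            p=proj([pt(*q) for q in seg],c); cv2.polylines(b,[np.int32((p+.43-o)*s)],True,col,1)
    cv2.imwrite(f'pics/{f}k.png',b)
E
python3 - <<'E'
from knob import *
for z in (.0875,.089,.0905):
    robot.line_to([0.4766,0.0889,z],velocity=0.02); print(z,avg(8))
knob('s11',[.4766,.0889],.0905,41)
E
```

```text
0.0875 (array([-0.23, -0.26, -3.04]), array([ 0.031, -0.023,  0.007]), array([0.4767, 0.089 , 0.0876]))
0.089 (array([ 0.12,  0.28, -3.  ]), array([ 0.006, -0.007,  0.018]), array([0.4766, 0.0889, 0.089 ]))
0.0905 (array([ 0.13, -0.35, -3.65]), array([ 0.027,  0.013, -0.   ]), array([0.4765, 0.0889, 0.0905]))
```

View pics/s11k.png

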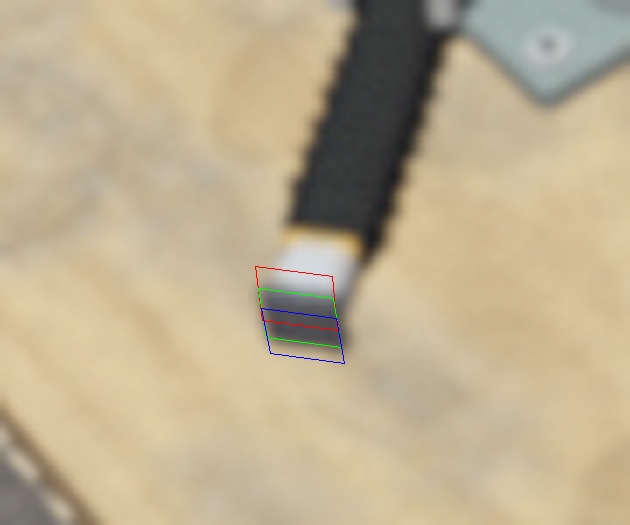

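```bash
cat > turn.py <<'E'
from h import *
S=np.array([.5746,.1741]); ZT=.0895
U=lambda th: np.array([np.cos(np.radians(th)),np.sin(np.radians(th))])
def mom(n=5):
    F,T,P=avg(n)
    yaw=robot.current_eef_rot()[2]; th=(yaw+180+180)%360-180
    u=U(th); piv=P[:2]+.090*u; scr=P[:2]+.130*u
    cr=lambda c: T[2]+(P[0]-c[0])*F[1]-(P[1]-c[1])*F[0]
    return th,cr(piv),cr(scr),F,T[2],P
def go_screw(th,v=.1):
    p=S-.1298*U(th); return robot.line_to([*p,ZT],[180,0,th-180],velocity=v)
E
python3 - <<'E'
from turn import *
go_screw(41,.05); print(mom(8))
th=41
while th>31:
    th-=2; go_screw(th); m=mom(4); print(round(th,1),round(m[0],2),'Mp %.2f Ms %.2f'%m[1:3],m[3],m[4],round(robot.current_time_s(),2))
    if m[1]>.6: break
E
```

```text
(np.float64(41.00145093618593), np.float64(0.039656603351755595), np.float64(0.04661509373031365), array([-0.31, -0.5 , -3.29]), np.float64(0.024), array([0.4766, 0.0889, 0.0895]))
39 39.06 Mp -0.05 Ms -0.07 [-0.37  0.62 -3.03] 0.019 25.27
37 37.06 Mp 0.05 Ms 0.04 [-0.19  0.12 -3.43] 0.066 25.59
35 35.06 Mp 0.03 Ms 0.05 [ 0.   -0.57 -3.42] -0.015 25.91
33 33.04 Mp 0.11 Ms 0.15 [-0.08 -1.4  -3.11] 0.007 26.23
31 31.04 Mp 0.14 Ms 0.19 [-0.56 -1.79 -3.52] 0.029 26.54
```

Run:
```python
from turn import *
th=31; hi=0
while th>-16:
    th-=1.5; go_screw(th); m=mom(4); print(round(th,1),round(m[0],2),'Mp %.2f Ms %.2f'%m[1:3],m[3],m[4],round(robot.current_time_s(),2))
    if m[1]>.48: break
```

```text
29.5 29.53 Mp 0.17 Ms 0.25 [-0.24 -2.26 -2.72] 0.006 26.86
28.0 28.03 Mp 0.17 Ms 0.25 [-0.24 -2.25 -3.34] 0.006 27.18
26.5 26.54 Mp 0.18 Ms 0.27 [-0.07 -2.47 -2.81] -0.014 27.49
25.0 25.04 Mp 0.17 Ms 0.26 [-0.16 -2.55 -3.09] -0.03 27.81
23.5 23.54 Mp 0.18 Ms 0.27 [-0.55 -2.59 -3.25] -0.009 28.12
22.0 22.04 Mp 0.19 Ms 0.28 [-0.29 -2.58 -3.33] -0.016 28.44
20.5 20.54 Mp 0.17 Ms 0.25 [-0.55 -2.46 -3.11] -0.021 28.76
19.0 19.04 Mp 0.22 Ms 0.33 [-0.47 -2.86 -2.66] -0.005 29.07
17.5 17.54 Mp 0.20 Ms 0.30 [-0.3  -2.72 -3.46] -0.021 29.39
16.0 16.04 Mp 0.20 Ms 0.28 [-0.83 -2.52 -3.13] -0.001 29.71
14.5 14.54 Mp 0.19 Ms 0.29 [-1.42 -2.73 -2.88] -0.012 30.02
13.0 13.04 Mp 0.19 Ms 0.28 [-1.23 -2.63 -2.97] -0.016 30.34
11.5 11.54 Mp 0.17 Ms 0.24 [-1.19 -2.11 -3.26] 0.005 30.66
10.0 10.04 Mp 0.17 Ms 0.25 [-1.05 -2.22 -2.92] -0.007 30.98
8.5 8.54 Mp 0.17 Ms 0.25 [-1.71 -2.31 -2.97] -0.01 31.29
7.0 7.04 Mp 0.18 Ms 0.25 [-1.55 -2.12 -3.35] 0.004 31.61
5.5 5.54 Mp 0.16 Ms 0.23 [-1.47 -1.85 -3.48] 0.008 31.93
4.0 4.04 Mp 0.16 Ms 0.23 [-1.94 -2.06 -2.95] -0.015 32.24
2.5 2.54 Mp 0.15 Ms 0.21 [-1.92 -1.63 -3.29] 0.011 32.56
1.0 1.04 Mp 0.22 Ms 0.30 [-2.09 -2.05 -3.1 ] 0.042 32.88
-0.5 -0.46 Mp 0.22 Ms 0.31 [-2.07 -2.3  -3.22] 0.012 33.19
-2.0 -1.98 Mp 0.52 Ms 0.71 [-2.33 -4.76 -3.3 ] 0.086 33.51
```

```bash
cat >> turn.py <<'E'
PV=S-.04*U(-2)
def go_piv(th,v=.1):
    p=PV-.0898*U(th); return robot.line_to([*p,ZT],[180,0,th-180],velocity=v)
E
python3 - <<'E'
from turn import *
th=-2; pk=0;thpk=-2
for i in range(16):
    th-=.5; go_piv(th); m=mom(5); print(round(th,1),round(m[0],2),'Mp %.2f Ms %.2f'%m[1:3],m[3],m[4],round(robot.current_time_s(),2))
    if m[1]>pk+.02: pk=m[1];thpk=th
    if m[1]>1.0 or (pk>.65 and m[1]<.82*pk) or (pk>.6 and thpk-th>=3): break
print(pk,thpk)
E
```

```text
-2.5 -2.5 Mp 0.63 Ms 0.85 [-1.94 -5.35 -3.39] 0.142 33.84
-3.0 -3.0 Mp 0.68 Ms 0.90 [-1.76 -5.45 -3.14] 0.177 34.17
-3.5 -3.49 Mp 0.67 Ms 0.88 [-1.96 -5.24 -2.66] 0.188 34.51
-4.0 -3.99 Mp 0.73 Ms 0.97 [-2.36 -5.72 -3.17] 0.202 34.84
-4.5 -4.49 Mp 0.71 Ms 0.94 [-2.1  -5.54 -3.15] 0.199 35.17
-5.0 -4.99 Mp 0.71 Ms 0.93 [-1.94 -5.47 -2.78] 0.201 35.51
-5.5 -5.49 Mp 0.68 Ms 0.90 [-2.14 -5.35 -3.19] 0.184 35.84
-6.0 -5.99 Mp 0.60 Ms 0.81 [-1.99 -5.05 -3.13] 0.134 36.17
-6.5 -6.5 Mp 0.58 Ms 0.79 [-2.36 -4.95 -3.08] 0.118 36.51
0.7303294598247981 -4.0
```

Run:
```python
from turn import *
th=-6.5
for i in range(5):
    th-=.5; go_piv(th); m=mom(6); print(round(th,1),round(m[0],2),'Mp %.2f Ms %.2f'%m[1:3],m[3],m[4],round(robot.current_time_s(),2))
    if m[1]>.72: break
a,c=snap('scene','s12');b,ct=snap('top','t12')
cv2.imwrite('pics/t12c.png',cv2.resize(b[170:250,150:250,::-1],None,fx=6,fy=6,interpolation=2))
cv2.imwrite('pics/s12c.png',cv2.resize(a[110:250,130:270,::-1],None,fx=4,fy=4,interpolation=2))
```

```text
-7.0 -7.0 Mp 0.59 Ms 0.80 [-2.32 -4.93 -3.29] 0.124 36.86
-7.5 -7.49 Mp 0.57 Ms 0.78 [-2.21 -5.16 -3.11] 0.082 37.21
-8.0 -7.99 Mp 0.51 Ms 0.70 [-1.82 -4.68 -3.49] 0.069 37.56
-8.5 -8.49 Mp 0.43 Ms 0.61 [-2.26 -4.05 -3.52] 0.041 37.91
-9.0 -8.99 Mp 0.43 Ms 0.61 [-2.23 -4.19 -2.69] 0.022 38.26
```

View pics/t12c.png

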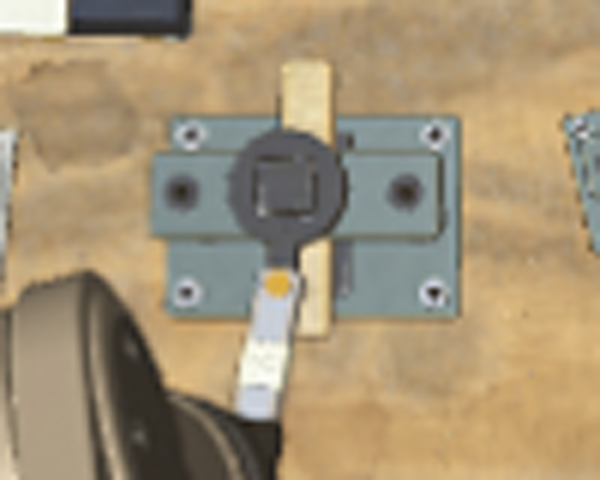

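View pics/s12c.png

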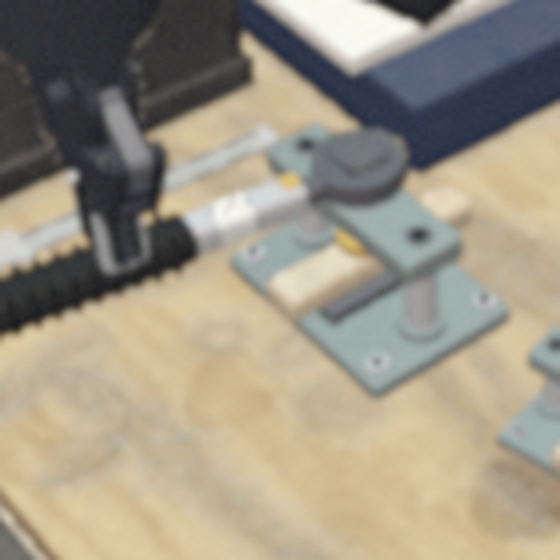

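Run:
```python
from h import *
c=campose('top');f=lambda p,z:unproj([np.array(p)/6-.42+[150,170]],z,c)[0]
r=f([288,185],.095);p=f([278.5,284],.099)
b1=f([(251+292)/2,325],.099);b0=f([(257+300)/2,290],.099);b=f([(238+277)/2,405],.099)
a=lambda x,y:np.degrees(np.arctan2(*(y-x)[1::-1]))
print(r,p,b,'head',a(p,r),'pin-body',a(b,p),'body',a(b,b0))
im=cv2.imread('pics/t12c.png')[120:430,200:380];cv2.imwrite('pics/t12d.png',cv2.resize(im,None,fx=2,fy=1.9))
```

```text
[0.57505816 0.174333   0.095     ] [0.53474062 0.17595245 0.099     ] [0.4868652  0.18237361 0.099     ] head -2.300194965153702 pin-body -7.6390470534507635 body -8.150549750746347
```

View pics/t12d.png

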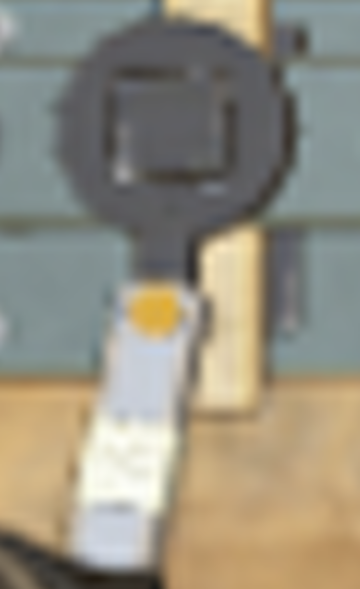

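Run:
```python
from turn import *
th=-9
while th<4:
    th+=1.0 if th<-4 else .5
    (go_piv if th<-2 else go_screw)(th); m=mom(4); print(round(th,1),'Mp %.2f Ms %.2f'%m[1:3],m[3],m[4],round(robot.current_time_s(),2))
    if m[1]<.07: break
b,ct=snap('top','t13')
cv2.imwrite('pics/t13c.png',cv2.resize(b[170:250,150:250,::-1],None,fx=6,fy=6,interpolation=2))
```

```text
-8.0 Mp 0.50 Ms 0.70 [-2.28 -4.77 -2.89] 0.043 38.67
-7.0 Mp 0.56 Ms 0.76 [-3.22 -4.84 -3.8 ] 0.089 38.99
-6.0 Mp 0.63 Ms 0.86 [-2.67 -5.45 -3.06] 0.121 39.31
-5.0 Mp 0.70 Ms 0.94 [-2.57 -5.9  -3.42] 0.151 39.62
-4.0 Mp 0.77 Ms 1.02 [-2.89 -6.02 -3.23] 0.212 39.94
-3.5 Mp 0.68 Ms 0.90 [-2.65 -5.24 -3.05] 0.197 40.26
-3.0 Mp 0.74 Ms 0.99 [-2.46 -6.09 -3.13] 0.184 40.58
-2.5 Mp 0.59 Ms 0.81 [-2.42 -5.34 -3.08] 0.105 40.89
-2.0 Mp 0.45 Ms 0.64 [-2.75 -4.6  -2.74] 0.031 41.21
-1.5 Mp 0.37 Ms 0.53 [-2.23 -4.03 -3.09] 0.002 41.52
-1.0 Mp 0.26 Ms 0.39 [-2.18 -3.11 -3.33] -0.019 41.84
-0.5 Mp 0.14 Ms 0.21 [-2.77 -1.68 -3.2 ] -0.01 42.16
0.0 Mp 0.02 Ms 0.04 [-2.67 -0.5  -3.29] -0.023 42.48
```

View pics/t13c.png

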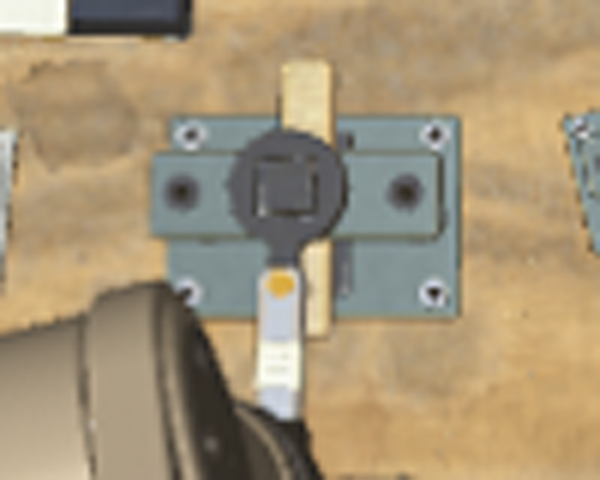

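Run:
```python
from turn import *
go_screw(1.5); print(mom(5)[1:4])
p=S-.1298*U(1.5)-[.0007,0]
robot.line_to([*p,ZT],velocity=.02); m=mom(6); print(m[1:4])
r=robot.line_to([*p,.125],velocity=.03,f_stop=8); m=mom(6);print(r,m,robot.current_time_s())
```

```text
(np.float64(0.02875592461606089), np.float64(0.046425224445421326), array([-2.64, -0.51, -3.62]))
(np.float64(0.05396051246076064), np.float64(0.08283185133220977), array([-1.07, -0.75, -3.3 ]))
True (np.float64(1.461130173655306), np.float64(0.04828113738557803), np.float64(0.04973942066805724), array([ 3.39,  0.05, -5.9 ]), np.float64(0.045), array([0.4469, 0.17  , 0.109 ])) 44.0333
```

Run:
```python
from turn import *
p=S-.1298*U(1.5)
robot.line_to([p[0]+.0005,p[1],.1085],velocity=.02); m=mom(6); print(m[1:4])
r=robot.line_to([p[0]+.0005,p[1],.13],velocity=.03,f_stop=8); m=mom(6);print(r,m[1:],robot.current_time_s())
knob('s14',m[5],m[5][2],1.5) if 0 else None
import knob as kb; kb.knob('s14',m[5],m[5][2],1.5)
```

```text
(np.float64(0.06680804580222968), np.float64(0.09250051060322079), array([ 5.29, -0.51, -5.92]))
True (np.float64(0.06701389125907525), np.float64(0.0807978429297754), array([ 3.54, -0.26, -5.16]), np.float64(0.036), array([0.4514, 0.1695, 0.1267])) 45.0833
```

View pics/s14.png

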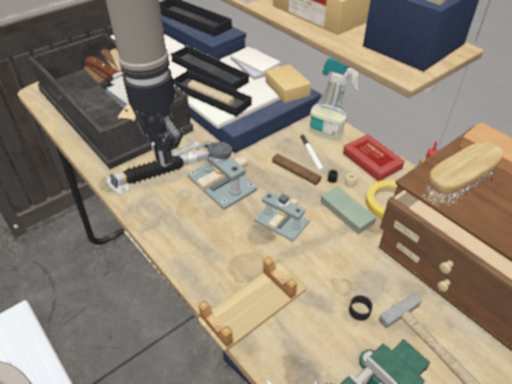

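View pics/s14k.png

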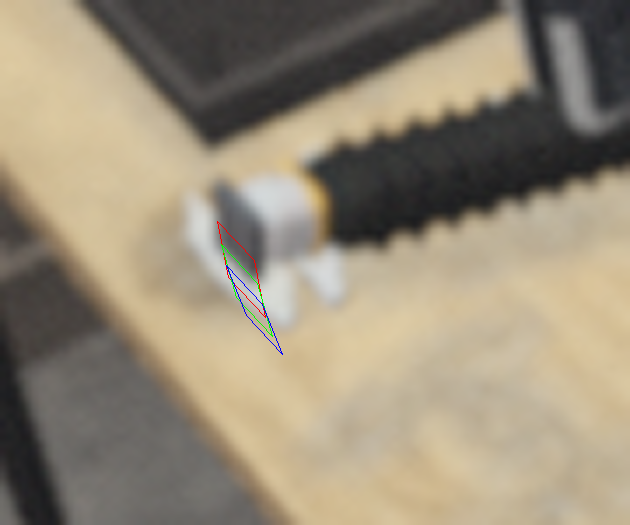

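Run:
```python
from turn import *
m=mom(6); print(m[1:], robot.current_eef_rot(),robot.current_time_s())
P=m[5]
r=robot.line_to([P[0]+.002,P[1],P[2]],velocity=.02);m=mom(6); print(r,m[3],m[5])
b,ct=snap('top','t15')
cv2.imwrite('pics/t15c.png',cv2.resize(b[170:250,150:250,::-1],None,fx=6,fy=6,interpolation=2))
a,ct=snap('scene','s15')
cv2.imwrite('pics/s15c.png',cv2.resize(a[110:220,90:270,::-1],None,fx=4,fy=4,interpolation=2))
```

```text
(np.float64(0.0759689523997803), np.float64(0.10128848679968262), array([ 3.49, -0.55, -4.87]), np.float64(0.019), array([0.4513, 0.1694, 0.1263])) [-179.80631598    0.8864749  -178.6348775 ] 45.2333
False [-1.88 -0.48 -3.6 ] [0.4514 0.1693 0.1255]
```

View pics/t15c.png

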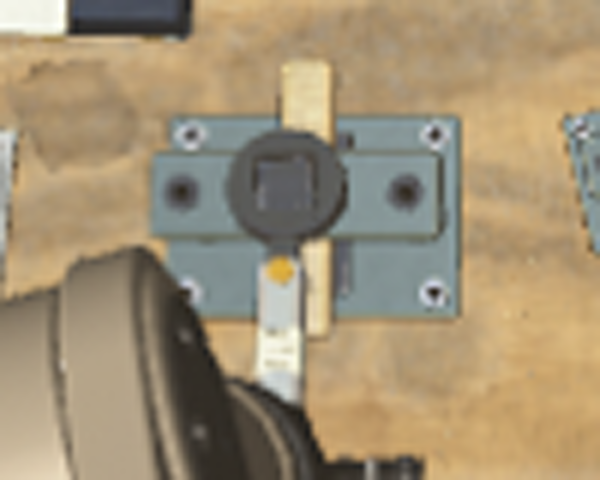

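View pics/s15c.png

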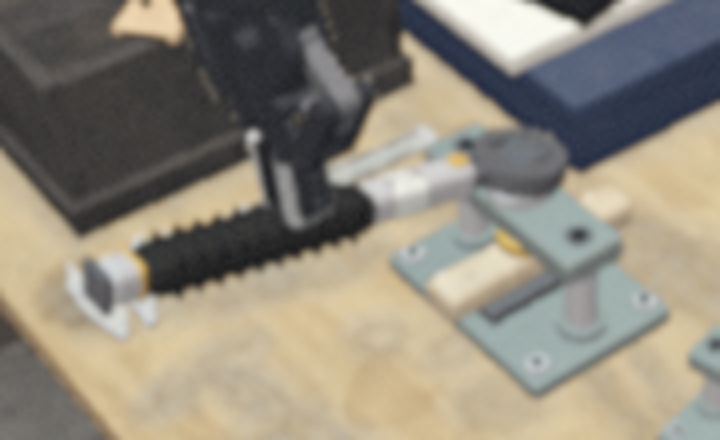

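Run:
```python
from turn import *
fingers.gripper_to(0.0,120)
r=robot.line_to([.4512,.1694,.1275],[180,0,-178.5],velocity=.02);m=mom(6); print(r,m[3],m[5])
r=robot.line_to([.4505,.1694,.139],velocity=.03,f_stop=8);m=mom(8); print(r,m[3],m[5],robot.current_torque(),robot.current_time_s())
a,ct=snap('scene','s16')
cv2.imwrite('pics/s16c.png',cv2.resize(a[110:220,90:270,::-1],None,fx=4,fy=4,interpolation=2))
```

```text
False [-0.02  0.18 -0.03] [0.4516 0.1693 0.1277]
False [-0.02 -0.19 -0.1 ] [0.4504 0.1694 0.139 ] [-0.03778533  0.00972734  0.00555205] 47.0
```

View pics/s16c.png

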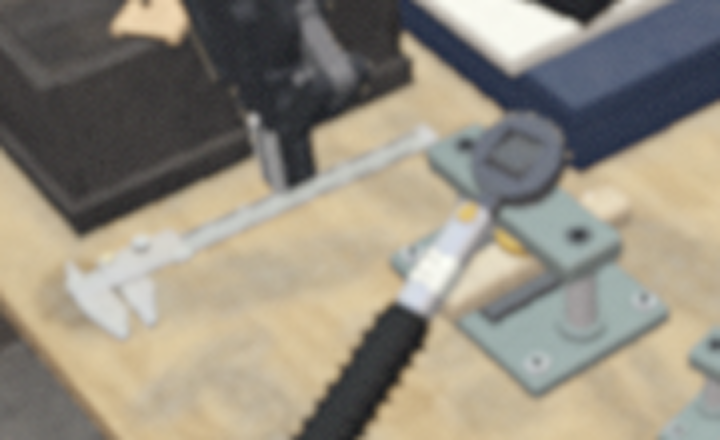

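Run:
```python
from turn import *
print(robot.current_finger_gap())
a,ct=snap('scene','s17');b,_=snap('top','t17')
cv2.imwrite('pics/s17c.png',cv2.resize(a[110:290,140:290,::-1],None,fx=3.3,fy=3.3,interpolation=2))
cv2.imwrite('pics/t17c.png',cv2.resize(b[160:290,150:300,::-1],None,fx=4.5,fy=4.5,interpolation=2))
```

```text
-0.0005723782909451455
```

View pics/s17c.png

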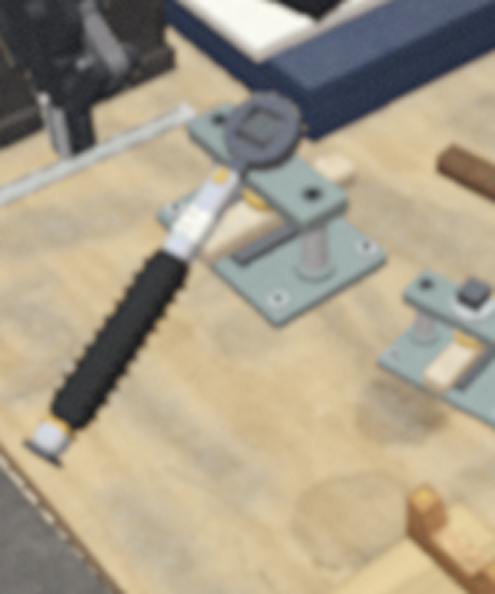

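View pics/t17c.png

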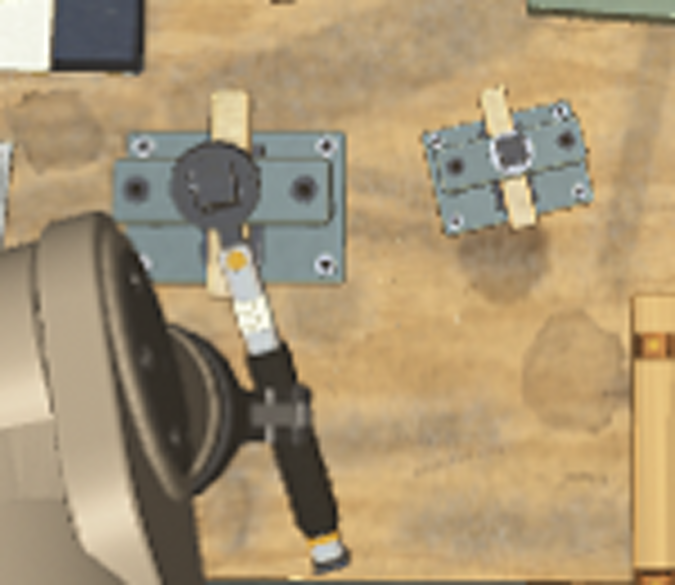

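Run:
```python
from turn import *
robot.line_to([.44,.16,.25],[180,0,-163],velocity=.25)
fingers.gripper_to(0.7)
robot.pause(.15)
im,cam=snap('wrist','w18'); np.save('w18.npy',cam[2]); a,ct=snap('scene','s18');b,_=snap('top','t18')
print(robot.current_time_s(),robot.current_tool_pos())
cv2.imwrite('pics/s18c.png',cv2.resize(a[110:290,140:290,::-1],None,fx=3.3,fy=3.3,interpolation=2))
cv2.imwrite('pics/w18c.png',cv2.resize(im[40:320,130:380,::-1],None,fx=2.1,fy=2.1,interpolation=2))
cv2.imwrite('pics/t18c.png',cv2.resize(b[160:290,150:300,::-1],None,fx=4.5,fy=4.5,interpolation=2))
```

```text
48.65 [0.44003212 0.1600399  0.25005611]
```

View pics/s18c.png

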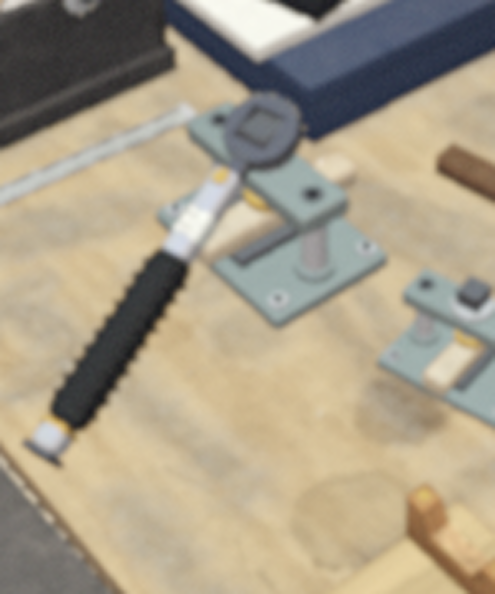

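View pics/w18c.png

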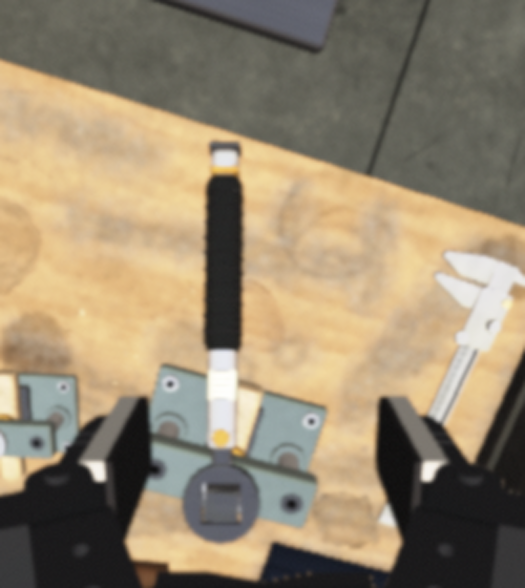

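View pics/t18c.png

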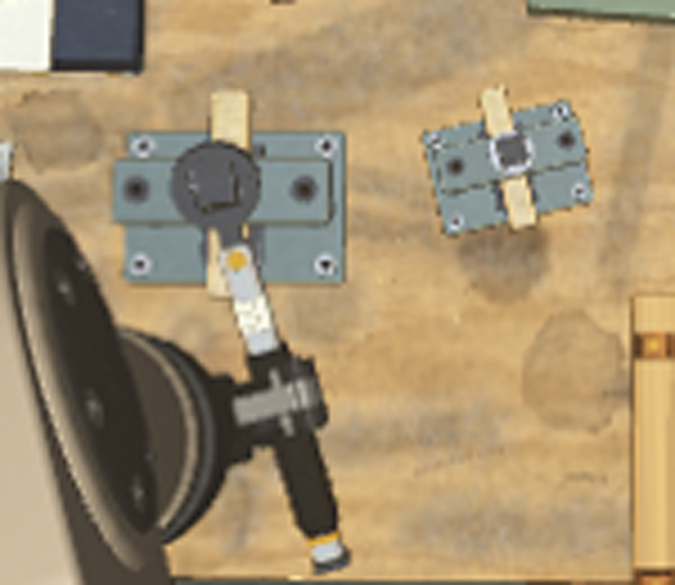

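```bash
python3 - <<'E'
from h import *
from scipy.optimize import least_squares
K=vision.calibration('wrist'); cw=(K['mtx'],K['k1'],np.load('w18.npy')); cs=campose('scene'); ct=campose('top')
W=lambda p:np.array(p)/2.1-.26+[130,40]; Sx=lambda p:np.array(p)/3.3-.35+[140,110]; Tx=lambda p:np.array(p)/4.5-.39+[150,160]
def tri(obs):
    f=lambda X:np.concatenate([proj(X[None],c)[0]-q for c,q in obs])
    r=least_squares(f,[.45,.15,.05]); return r.x.round(4),np.abs(r.fun).max().round(1)
pin=tri([(cw,W([221,438])),(cs,Sx([220,176])),(ct,Tx([236,260]))])
kn=tri([(cw,W([226,146])),(cs,Sx([43,455])),(ct,Tx([331,560]))])
yb=tri([(cw,W([225,172])),(cs,Sx([56,422])),(ct,Tx([322,539]))])
gf=tri([(cw,W([221,349])),(cs,Sx([174,257])),(ct,Tx([268,350]))])
rg=tri([(cw,W([222,503])),(cs,Sx([262,128])),(ct,Tx([216,187]))])
for n,v in (('pin',pin),('knob',kn),('yb',yb),('gf',gf),('ring',rg)): print(n,v)
d=gf[0]-yb[0];print(np.linalg.norm(d),np.degrees(np.arctan2(d[1],d[0])),np.degrees(np.arcsin(d[2]/np.linalg.norm(d))))
d=pin[0]-yb[0];print(np.linalg.norm(d),np.degrees(np.arctan2(d[1],d[0])),np.degrees(np.arcsin(d[2]/np.linalg.norm(d))))
E
python3 -c "
import cv2
a=cv2.imread('pics/w18.png')[235:310,190:280];cv2.imwrite('pics/w18r.png',cv2.resize(a,None,fx=7,fy=7,interpolation=2))"
```

```text
pin (array([0.5356, 0.1628, 0.0871]), np.float64(0.3))
knob (array([0.3706, 0.1125, 0.0054]), np.float64(0.8))
yb (array([0.3855, 0.1175, 0.0187]), np.float64(0.2))
gf (array([0.4896, 0.1475, 0.0603]), np.float64(0.3))
ring (array([0.5742, 0.1746, 0.0952]), np.float64(0.4))
0.11604899827228149 16.076158198457406 21.006218538704026
0.17105747572088156 16.793751207167652 23.569776695335072
```

View pics/w18r.png

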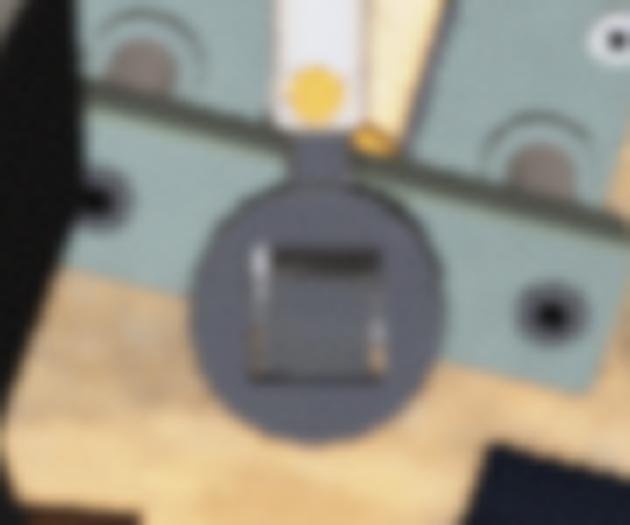

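```bash
cat > re.py <<'E'
from turn import *
def pose(th,al,ring,r=.125,wz=.004):
    u=U(th);ca,sa=np.cos(np.radians(al)),np.sin(np.radians(al))
    U3=np.array([*(ca*u),sa]);N=np.array([*(-sa*u),ca])
    x=-U3;z=-N;y=np.cross(z,x)
    rpy=R.from_matrix(np.stack([x,y,z],1)).as_euler('xyz',degrees=True)
    return np.array(ring)-r*U3+wz*N, rpy, N
E
python3 - <<'E'
from re_ import * if False else None
E
mv() { :; }; mv; mv 2>/dev/null
python3 - <<'E'
import os; os.rename('re.py','rg.py')
E
python3 - <<'E'
from rg import *
p,rpy,N=pose(16.5,22.5,[0,0,0]); 
p=np.array([.4658,.1415,.0414])
print(p,rpy, robot.inverse_kinematics(p,rpy), robot.inverse_kinematics(p+.08*N,rpy))
for al,zr in((15,.0835),(8,.082),(0,.081)):
    q,r2,_=pose(16.5,al,[.5746,.1741,zr]); print(al,q,r2,robot.inverse_kinematics(q,r2) is not None)
print(pose(16.5,22.5,[.5746,.1741,.085])[0])
E
```

```text
[0.4658 0.1415 0.0414] [-180.    22.5 -163.5] [-38.99202544  10.46693554  21.07191828 132.11406016 -10.29385059
  15.8299738   96.86968249] [-44.01849114  -2.55843107  23.33738574 131.09769869   5.26889931
  28.89463512  81.88815966]
15 [0.45783876 0.13951375 0.05501132] [-180.    15.  -163.5] True
8 [0.45538016 0.13878547 0.06856443] [-180.     8.  -163.5] True
0 [0.45474753 0.13859808 0.085     ] [-180.     0.  -163.5] True
[0.46240306 0.14086575 0.04086009]  File "<stdin>", line 0
SyntaxError: invalid syntax (<stdin>, line 1)
```

Run:
```python
from rg import *
p,rpy,N=pose(16.5,22.5,[0,0,0]); p=np.array([.4658,.1415,.0414])
robot.move_to(p+.07*N,rpy); fingers.gripper_to(.5)
r=robot.line_to(p,rpy,velocity=.1,f_stop=10); print(r,robot.current_tool_pos(),robot.current_contact_force())
robot.pause(.25)
fingers.gripper_to(0,120); print(robot.current_finger_gap(),mom(3)[3:],robot.current_time_s())
im,_=snap('wrist','w19'); snap('scene','s19')
```

```text
False [0.46598493 0.14140121 0.04160335] [1.1188962  0.24453827 0.11969108]
0.2334814985261636 (array([-5.55,  0.16,  9.68]), np.float64(-0.034), array([0.4657, 0.1422, 0.0422])) 51.2917
```

View pics/w19.png

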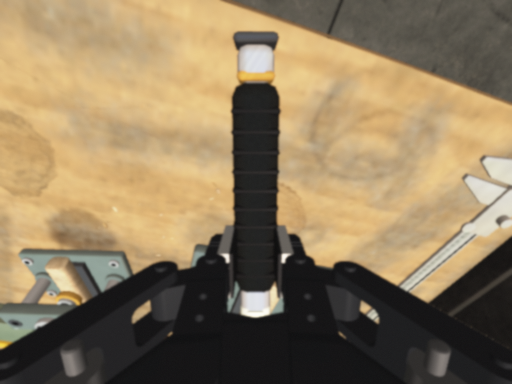

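View pics/s19.png

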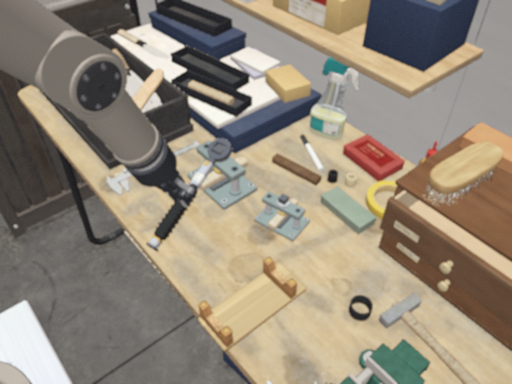

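Run:
```python
from rg import *
for al,zr in((15,.084),(8,.083),(0,.0815)):
    q,r2,_=pose(16.5,al,[.5746,.1741,zr],r=.1215); robot.line_to(q,r2,velocity=.08); print(al,robot.current_contact_force(),robot.current_torque())
print(mom(5),robot.current_time_s())
b,_=snap('top','t20'); a,_=snap('scene','s20')
cv2.imwrite('pics/k20.png',np.hstack([cv2.resize(b[160:250,150:250,::-1],(400,360),interpolation=2),cv2.resize(a[120:220,150:250,::-1],(400,360),interpolation=2)]))
```

```text
15 [ 0.24312869  0.26153184 -2.76228708] [-0.0372684   0.14482455 -0.02660541]
8 [-1.1044111  -0.44576748 -2.07573645] [-0.10541304  0.3818278  -0.03243419]
0 [-3.43941978 -0.43824127 -2.25270655] [-0.14650629  0.54362511 -0.00242395]
(np.float64(16.50088253956139), np.float64(-0.05563889437033287), np.float64(-0.06881173631270296), array([-3.59, -0.72, -2.49]), np.float64(-0.026), array([0.4561, 0.139 , 0.084 ])) 52.4917
```

View pics/k20.png

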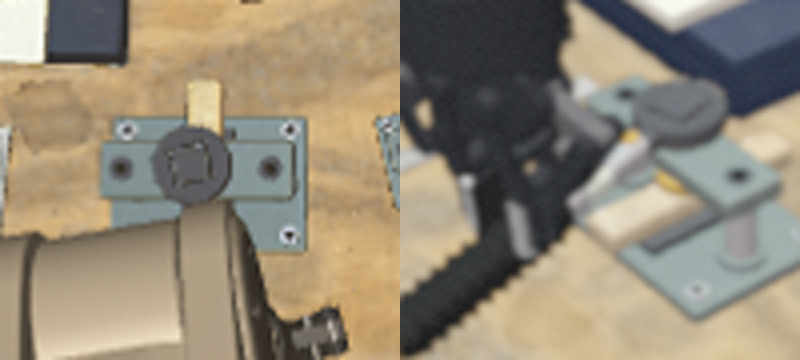

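Run:
```python
from rg import *
for al in (-2,-4):
    q,r2,_=pose(16.5,al,[.5738,.1739,.0812],r=.1215); robot.line_to(q,r2,velocity=.06); m=mom(4); print(al,m[3],robot.current_torque(),m[5],robot.current_time_s())
    if abs(robot.current_torque()[1])<.15: break
```

```text
-2 [-4.66 -0.85 -2.96] [-0.30012307  0.92122434 -0.09352946] [0.4561 0.1391 0.0887] 52.9083
-4 [-6.03 -1.64 -2.45] [-0.27810121  1.10391633 -0.06641729] [0.456 0.139 0.093] 53.225
```

Run:
```python
from rg import *
print(robot.current_eef_rot(),robot.current_joint_positions().round(1))
b,_=snap('top','t21'); a,_=snap('scene','s21'); w,_=snap('wrist','w21')
cv2.imwrite('pics/k21.png',np.hstack([cv2.resize(b[160:250,150:250,::-1],(300,270),interpolation=2),cv2.resize(a[110:230,120:250,::-1],(500,460),interpolation=2)[:270]]))
cv2.imwrite('pics/s21c.png',cv2.resize(a[110:260,120:270,::-1],None,fx=4,fy=4,interpolation=2))
```

```text
[ 179.99643      -4.20613847 -163.50536683] [-37.8  20.   23.8 105.1  -8.9  61.   96.1]
```

View pics/s21c.png

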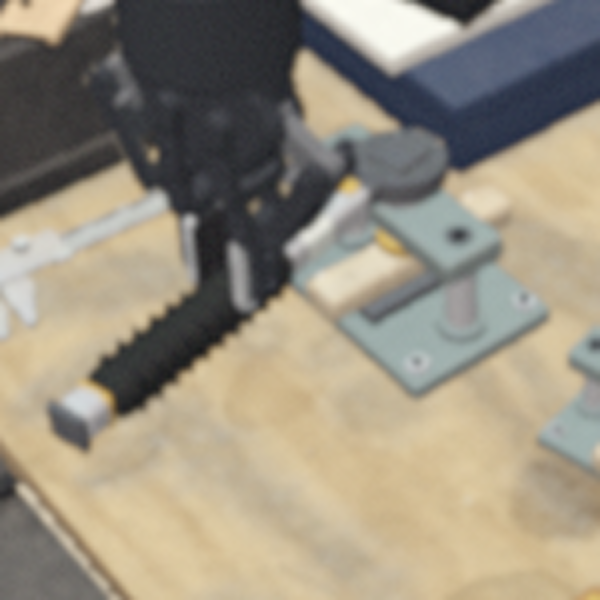

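View pics/w21.png

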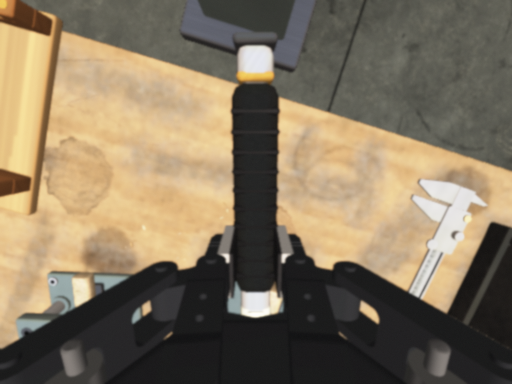

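Run:
```python
from rg import *
q,r2,_=pose(16.5,0,[.5738,.1739,.081],r=.1215)
for z in (.084,.080,.077):
    robot.line_to([q[0],q[1],z],r2,velocity=.08); m=mom(3); t=robot.current_torque(); print(z,m[3],t,m[5],robot.current_time_s())
    if t[1]<.12: break
```

```text
0.084 [-5.34 -1.67 -2.48] [-0.35742271  1.19535973 -0.06062889] [0.4563 0.1391 0.0841] 53.7
0.08 [-7.45 -2.17  0.68] [-0.40226765  1.30510018 -0.04268121] [0.4562 0.139  0.0802] 54.0
0.077 [-9.55 -2.81  3.24] [-0.38534933  1.39339169 -0.06468905] [0.4562 0.139  0.0775] 54.3
```

Run:
```python
from h import *
c=campose('scene')
a=cv2.imread('pics/s21.png'); tc=np.array([.4560,.139,.093]); th=np.radians(16.5);u=np.array([np.cos(th),np.sin(th)]);v=np.array([-u[1],u[0]])
o=np.array([120,150]);s=5;b=cv2.resize(a[150:260,120:260],None,fx=s,fy=s,interpolation=2)
for tilt,col in((-4,(0,0,255)),(0,(0,255,0)),(4,(255,0,0)),(8,(255,0,255))):
    t=np.radians(tilt)
    def pt(wx,wy,wz):
        dx=wx-.0285;dz=wz-.004
        return [*(tc[:2]+(dx*np.cos(t)-dz*np.sin(t))*u+wy*v),tc[2]+dx*np.sin(t)+dz*np.cos(t)]
    p=proj([pt(*q) for q in [(-.08,-.009,0),(-.08,.009,0),(-.08,.009,.018),(-.08,-.009,.018)]],c); cv2.polylines(b,[np.int32((p+.4-o)*s)],True,col,1)
    for z in (0,.014):
        an=np.linspace(0,6.28,40);p=proj([pt(.15+.024*np.cos(k),.024*np.sin(k),z) for k in an],c);cv2.polylines(b,[np.int32((p+.4-o)*s)],True,col,1)
cv2.imwrite('pics/s21k.png',b)
```

```text
(no output)
```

View pics/s21k.png

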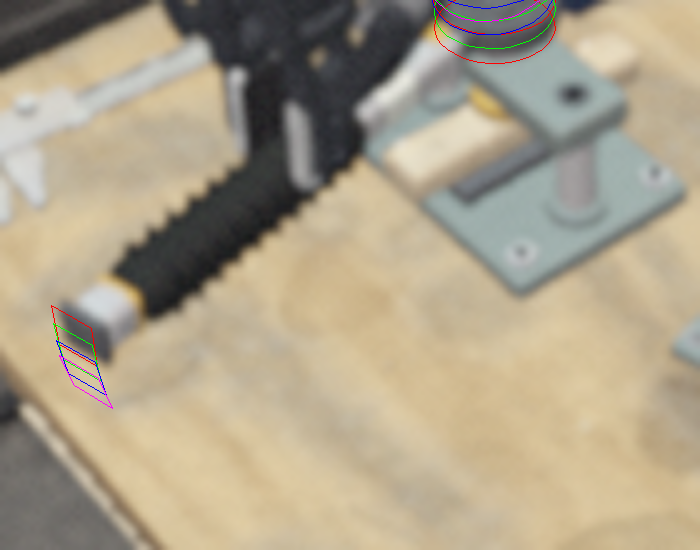

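```bash
cat > t2.py <<'E'
from rg import *
def g(th,z=.0805,r=.1248,v=.15): robot.line_to([*(S-r*U(th)),z],[180,0,th-180],velocity=v)
E
python3 - <<'E'
from t2 import *
g(16.5); m=mom(2); print(m[1:4],robot.current_torque())
th=16.5
while th>-8:
    th-=3 if th>4 else 1; g(th); m=mom(2); print(th,'%.2f %.2f'%m[1:3],m[3],round(robot.current_time_s(),2))
    if m[1]>.64: break
E
```

```text
(np.float64(-0.035533904386670964), np.float64(-0.022437861891857952), array([-3.37, -1.34, -0.87])) [-0.18794065  0.42158414 -0.08138871]
13.5 0.01 0.02 [-1.17 -0.53 -0.54] 54.87
10.5 -0.06 -0.11 [-0.83  1.14 -1.12] 55.15
7.5 -0.01 -0.05 [-0.98  0.81 -1.  ] 55.43
4.5 0.11 0.13 [ 0.19 -0.49  0.32] 55.72
1.5 0.14 0.15 [ 0.74 -0.41 -0.14] 56.0
0.5 0.23 0.28 [ 2.18 -1.14 -0.14] 56.28
-0.5 0.28 0.36 [ 2.37 -1.94 -0.18] 56.57
-1.5 0.48 0.61 [ 2.22 -3.4   0.07] 56.85
-2.5 0.71 0.90 [ 2.95 -4.73 -0.32] 57.13
```

Run:
```python
from t2 import *
g(2.2,r=.1243); m=mom(3); print(m[1:4],robot.current_torque())
dx=-m[3][0]*0.0  
p=S-.1243*U(2.2)
r=robot.line_to([p[0],p[1],.116],[180,0,-177.8],velocity=.06,f_stop=14); m=mom(2); print(r,m[1:],robot.current_torque(),robot.current_time_s())
a,_=snap('scene','s22'); cv2.imwrite('pics/s22c.png',cv2.resize(a[110:230,100:270,::-1],None,fx=4,fy=4,interpolation=2))
```

```text
(np.float64(0.013894255196243516), np.float64(0.11118059083901838), array([ 2.31, -2.35, -0.4 ])) [-0.47456973 -0.80953622 -0.16180258]
False (np.float64(-0.022639317693621364), np.float64(-0.03136790333523085), array([-0.73,  0.19, -4.16]), np.float64(-0.003), array([0.4493, 0.1694, 0.1154])) [-0.01192527  0.08546513 -0.00217603] 58.2083
```

View pics/s22c.png

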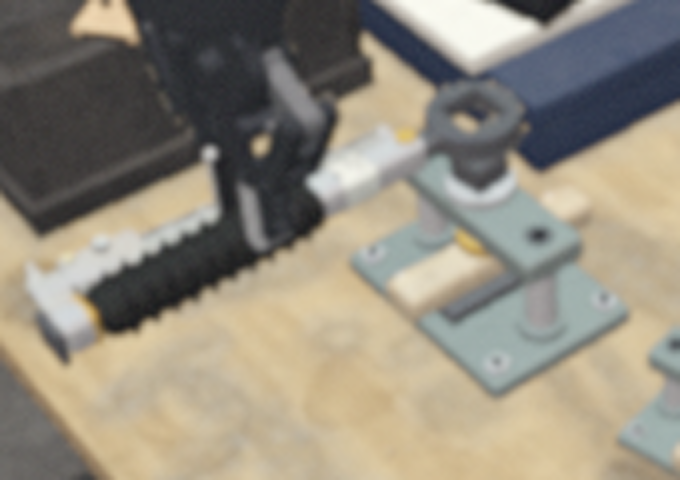

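Run:
```python
from h import *
c=campose('scene')
a=cv2.imread('pics/s22.png'); tc=np.array([.4496,.1694,.1155]); th=np.radians(2.2);u=np.array([np.cos(th),np.sin(th)]);v=np.array([-u[1],u[0]])
o=np.array([100,120]);s=5;b=cv2.resize(a[120:230,100:240],None,fx=s,fy=s,interpolation=2)
for tilt,col in((0,(0,255,0)),(3,(255,0,0)),(6,(255,0,255))):
    t=np.radians(tilt)
    def pt(wx,wy,wz):
        dx=wx-.0257;dz=wz-.002
        return [*(tc[:2]+(dx*np.cos(t)-dz*np.sin(t))*u+wy*v),tc[2]+dx*np.sin(t)+dz*np.cos(t)]
    p=proj([pt(*q) for q in [(-.08,-.009,0),(-.08,.009,0),(-.08,.009,.018),(-.08,-.009,.018)]],c); cv2.polylines(b,[np.int32((p+.4-o)*s)],True,col,1)
    an=np.linspace(0,6.28,40);p=proj([pt(.15+.024*np.cos(k),.024*np.sin(k),.014) for k in an],c);cv2.polylines(b,[np.int32((p+.4-o)*s)],True,col,1)
cv2.imwrite('pics/s22k.png',b)
```

```text
(no output)
```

View pics/s22k.png

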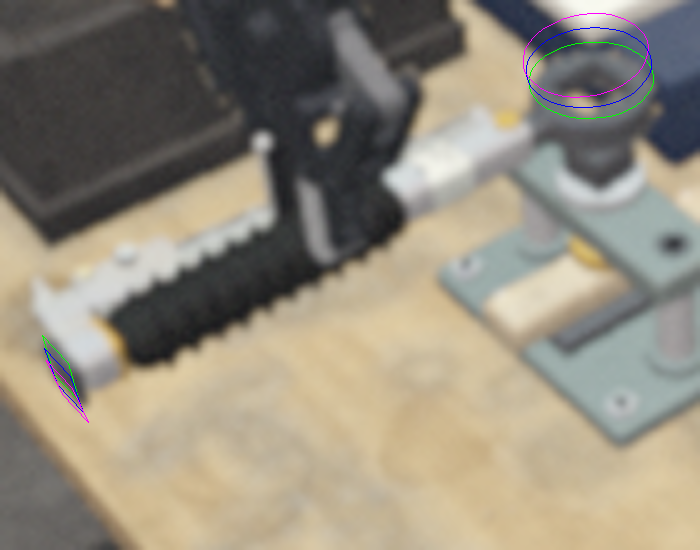

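Run:
```python
from t2 import *
robot.line_to([.4493,.169,.135],[180,0,-178],velocity=.15)
robot.line_to([.4553,-.096,.115],[180,0,180],velocity=.22)
robot.line_to([.4553,-.096,.060],velocity=.12)
robot.pause(.25); m=mom(2); print(m[3],m[5],robot.current_time_s())
r=robot.line_to([.4553,-.096,.0345],velocity=.04,f_stop=4); m=mom(3); print(r,m[3],m[5],robot.current_torque(),robot.current_time_s())
b,_=snap('top','t23');a,_=snap('scene','s23')
cv2.imwrite('pics/s23c.png',cv2.resize(a[200:350,180:340,::-1],None,fx=4,fy=4,interpolation=2))
cv2.imwrite('pics/t23c.png',cv2.resize(b[180:310,260:350,::-1],None,fx=4,fy=4,interpolation=2))
```

```text
[ 0.04  0.11 -4.14] [ 0.456  -0.0961  0.0607] 60.7833
True [0.26 0.15 4.53] [ 0.4548 -0.0958  0.0377] [0.03504386 0.09985446 0.00465285] 61.3833
```

View pics/s23c.png

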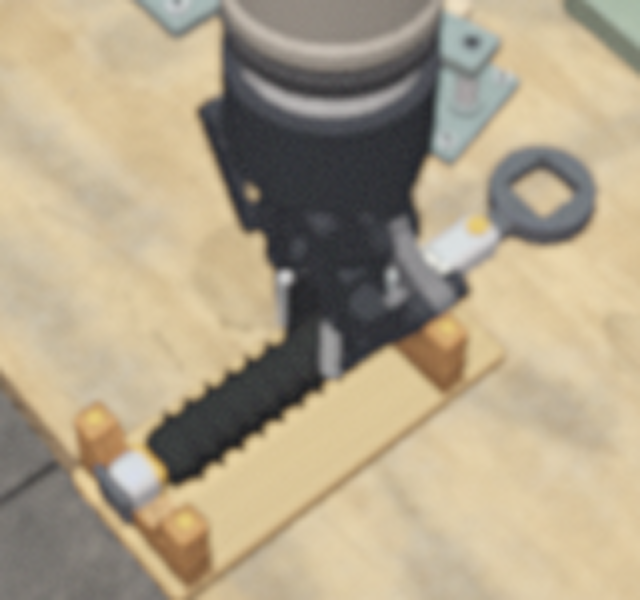

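View pics/t23c.png

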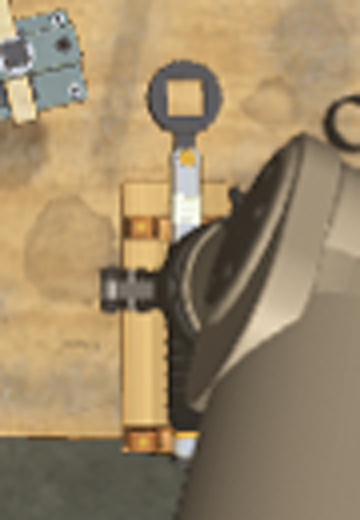

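Run:
```python
from t2 import *
fingers.gripper_to(.5)
robot.line_to([.4553,-.096,.16],[180,0,180],velocity=.15)
robot.move_to([.42,.05,.26],[180,0,180])
print(robot.current_time_s())
b,_=snap('top','t24');a,_=snap('scene','s24')
cv2.imwrite('pics/s24c.png',cv2.resize(a[110:350,160:340,::-1],None,fx=2.5,fy=2.5,interpolation=2))
cv2.imwrite('pics/t24c.png',cv2.resize(b[110:330,130:390,::-1],None,fx=2.7,fy=2.7,interpolation=2))
```

```text
63.5583
```

View pics/s24c.png

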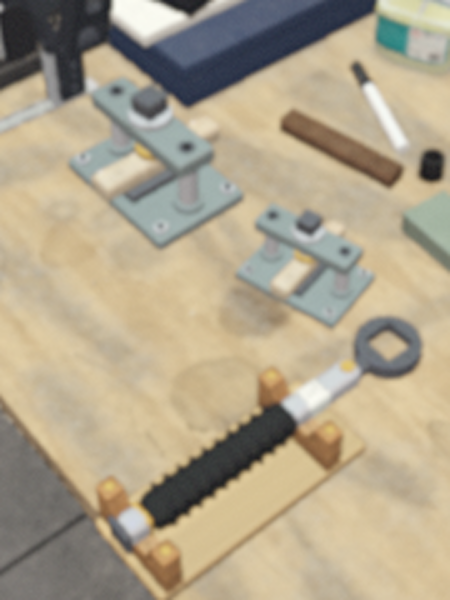

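View pics/t24c.png

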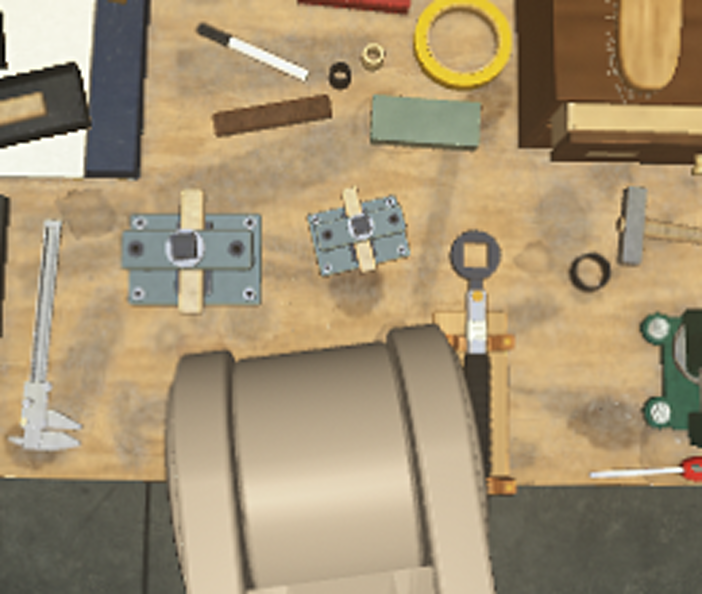

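Run:
```python
from h import *
workorder.close_job(); print(robot.current_time_s())
```

```text
the job is handed in; nothing more can be done
the job is handed in; nothing more can be done
```

The clamp was tightened until the joint gave, the wrench is back in its rest and the job is handed in. However, I dropped the wrench once on the way, and that may count against the run. Of the two presses I used the larger one, whose foot measured about 130 x 90 mm.

- **Fit and first turn:** the ring went down over the screw head with about 1 N of contact. The screw came up solid after roughly 0.55 rad. The moment at the pivot peaked at about 0.73 N m, then fell to 0.43 N m, and I stopped there. The top picture put the joint angle at about 0.09–0.12 rad, past "given" and short of "overdone". When unloaded, the joint sprang back straight.
- **The drop:** while lifting the wrench off, the ring caught on the head and the wrench tilted in the pads. When I tightened the grip it slipped out and hung with its tail on the bench. This looked to have turned the screw back a little.
- **Mending it:** I gripped it again and refitted the ring. This was not clean: there were side forces of up to about 10 N and a moment of up to 1.4 N m whose cause I did not find. I turned the screw solid again to 0.71 N m, close to the first peak. I did not check by picture whether the joint gave a second time. Then I lifted the wrench off freely.
- **Last checks:** the wrench lies in both notches, with the ring within about a pixel of its starting place in both pictures. In those pictures the brown blank, green stone, caliper and small press had not visibly moved. The gripper was clear of everything. The clock read 63.6 s at the last check before handing in.
- **Not confirmed:** clamp tightness rests only on the 0.71 N m reading, because the screw's height cannot be seen. I did not recheck it after lifting the wrench off.

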